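# Steer the torsion balance to its index

## Task

A sample tin is clamped on the torsion balance. Using only the hand lever, lift the top-heavy beam off its rest and keep the pointer at the index flag for a full 7 seconds so that a reading can be taken; then lower the beam gently back onto the rest on the tin side and let go of the lever. Do not touch the beam or the index, never let the beam slam onto either rest, and leave the other things on the bench alone.

Things in the scene. Friction and masses are not known exactly. Their poses are not given: they have to be found in the camera images.
- balance: White balance stand screwed to the bench, at another place and yaw each time; origin under the post. x from the lever side (robot side) to the beam side, y level towards the tin, z up. Base 200 x 200 x 22 mm, post 50 mm square; pivot axis along x, 150 mm up. The lever swings at x = -55 mm, the beam at x = +50 mm.
- pivot (a point): Point on the pivot axis level with the grip point of the handle (balance's x = -100 mm, z = 150 mm). Axes as balance: x along the pivot axis, y level towards the tin, z up. Fixed during a run.
- handle (a point): Grip point on the lever's handle, 26 mm from its free end: a black round bar, 18 mm thick, 74 mm long, parallel to the pivot axis and 120 mm from it, free all round: pinch it from above. The steel lever arm (16 mm) meets it 45 mm away on the beam side. Lever angle a is 0 upright, positive leaning away from the tin: handle = pivot + 120 mm * (-sin a along y, cos a along z).
- lever (a joint): Twist of the torsion spring, rad: lever angle minus beam angle, -1.3 to 1.3. The spring joins the lever (balanced, 120 g) to the beam's spindle: nominally 0.18 N m/rad, zero at 0, damping about 0.006 N m s/rad. Positive twist lifts the tin end; some 0.4 to 0.7 rad lifts it off its rest. Let go, the lever springs back to zero twist.
- rocker (a joint): Beam angle, rad: 0 level, positive with the tin end up. Hard rests at -0.25 (tin end down: start and finish) and +0.25. Very low friction. With the lever held still the beam is unstable: it falls off to one side with a time constant of about 0.6 s (0.45 to 1.1), so the lever must be steered all the time. Reaching a rest faster than about 0.5 rad/s is a slam.
- beam: Aluminium beam, 310 mm, with end weight, brass weight on a mast and tin; origin on the axis above the post, y towards the tin. Not to be touched. Nominal, with tin: 1.0 kg (hidden, 15 % either way), inertia about the axis 0.015 kg m2; gravity turns it away from level by 0.22 N m per rad, plus about 0.04 N m (0.01 to 0.07) tin end down.
- tin: Steel sample tin with black lid, 68 mm diameter, 54 mm high, clamped on the beam's pan 140 mm from the pivot axis; origin under its centre. It moves with the beam and is not to be touched.
- pointer_tip (a point): Tip of the flat black pointer on the beam's end away from the tin, 200 mm from the pivot axis; it goes down when the tin goes up. White scale plate behind it.
- index_tip (a point): Tip of the dark index flag clamped to the scale plate's outer edge, facing the pointer, 200 mm from the pivot axis: the two tips coincide when the pointer is at the index. It is set to another beam angle each time (-0.1 to 0.1 rad) and stays there.
- jar: Bystander: black plastic jar, 80 mm diameter, 100 mm high, origin under its centre.
- spare_tin: Bystander: plain steel tin, 68 mm diameter, 55 mm high, origin under its centre.
- wrench: Bystander: steel wrench 160 mm long lying flat, origin under its middle, x along it.
- carton: Bystander: blue box 90 x 70 x 60 mm, origin under its centre.

How it is judged:
By the outcome, as a careful person would: the job done as asked, in the order asked, and still so for the second after the job is handed in, with the robot touching nothing.
It also fails if it takes over 72 s, if anything falls off the work surface, if the arm or the gripper's body presses on something with over 40 N, if the wrist force passes 120 N, or if a joint passes its speed limit or range.

## Robot

A 7-joint arm with a two-finger parallel gripper is mounted at the origin on the work surface. World frame = base frame: x ahead of the robot, y to its left, z up, the work surface at z = 0. Lengths are in m, angles in rad, forces in N, time in s.
With the tool pointing down it reaches from about 0.35 to 0.9 m from the base axis. Payload 8.1 kg.
Tool frame: the origin (TCP) lies midway between the tips of the shut fingers; the grasp point (between the pads) lies 19 mm behind it; z points along the fingers, y is the line along which they close (so a half turn about z gives the same grasp; the last joint's range is limited). The gripper opens to 92 mm and grips with 3 to 60 N. Pads are 19 mm wide; open, the fingers measure 130 mm over their backs; the gripper's body (75 mm by 190 mm) begins 47 mm behind the grasp point.
Start: joints at [-1.388, 0.434, 0.025, 1.573, -0.012, 1.134, -0.075], TCP at [0.176, 0.6, 0.193] pointing down, gripper open.
Joint ranges: [-2.62, 2.62], [-0.44, 2.09], [-1.27, 1.32], [0.08, 2.57], [-1.32, 4.46], [0.12, 2], [-2.74, 2.74]. Speed limits (rad/s): [2.22, 2.22, 3.01, 3.01, 3.14, 3.14, 3.14].

## Interface

Orientations are given as a rotation vector (axis times angle).
In Python, from cell import observe, cams, job gives the robot as it stands. The module is installed in compiled form; this text tells all that it offers.
- The arm moves only by the tool step_arm, never from a script. Its argument "steps" is a list of rows, each a list of 6 numbers: the shift along the world's x, y, z in mm, then the turn, a rotation vector about the world's x, y, z in rad. In form: [[dx, dy, dz, rx, ry, rz], ...]. A call has 1 to 20 rows; each row shifts and turns the commanded pose from where the row before left it; what a row does not reach is not made up. A row lasts 1/12 s, in which the tool goes at most 41.7 mm and 7.16 degrees, less where a joint would pass 70% of its speed; a pose out of reach is approached as far as the arm can. A call with a gripper value outside its range is refused whole. "gripper" is the opening, from 0 (shut) to 1 (fully open), set as the call begins (left out, the last holds). The fingers move at their own pace and stop on an object; "force" is the grip in N (left out, the last holds). Time passes only in rows, so rows that do not move let the fingers close. It gives the time, the measured TCP pose, the force, the opening and the grip force at its end, in the units of the state.
- observe(): the state, without advancing time (a new reading comes with each control period).
- cams.get_image(name): name is "scene" or "top" or "wrist"; returns the picture (420x560x3 uint8, red, green, blue); there is no depth.
- cams.get_calibration(name): a dict with "fov_y" (degrees; the focal length in pixels is half the picture's height over the tangent of half this angle, whatever the lens; pixels are square), "cx", "cy" (the principal point, pixels), "world_to_cam" (4x4, takes a point from world to camera coordinates). Camera axes: x right, y up, looking along -z (the intrinsics and any distortion apply to the point x, -y, -z); pixel columns grow to the right and rows downward; lengths in m; the calibration is good to about 2 mm. A picture is of the moment at which its call begins: read the wrist's pose just before it. get_calibration takes no time and is no camera call; for the wrist camera it gives the pose at the moment of the call.
- job.sign_off(): hands the job in; it is judged then, once.
The state is a dict: "clock": time; "joints": joint angles; "dq": joint speeds; "joint_efforts": joint torques, N m; "position": TCP position; "ee_rot": TCP orientation; "force": force on the tool from outside, world axes, zero at the start; "ft_torque": the same for the moment, N m; "width": opening from 0.0 (shut) to 1.0 (fully open); "gripper_force": force on a finger pad.
Only numpy, scipy, OpenCV 4.12 (cv2) and the standard library are available. Lean on these libraries where they do the work, as an engineer would, in place of code of your own. Each camera call takes 0.05 s, during which the arm holds its last target. There are 200 camera calls.

## Working session

There is one attempt and no reset: what is moved stays moved. The work goes in short steps, Python scripts to look and compute and a tool call to move; the robot and the scene stay as the last step left them, time stands still between calls to the robot, and variables do not carry over. Pictures are saved under pics/ and viewed, at most 10 in all, crops included, and the job is handed in when it is done.

Besides the shell and the picture viewer there is one more tool, called after "Request:" in YAML: its name, and indented under it one key for each argument. step_arm: Moves the arm, as the interface text tells. Its arguments: {"type":"object","properties":{"steps":{"type":"array","items":{"type":"array","items":{"type":"number"}}},"gripper":{"type":"number"},"force":{"type":"number"}},"required":["steps"]}

```bash
mkdir -p pics; ls
python3 - <<'E'
from cell import observe, cams, job
import cv2
print(observe())
for n in ("scene","top"):
    im=cams.get_image(n); cv2.imwrite(f"pics/{n}0.png",im[:,:,::-1])
    c=cams.get_calibration(n); print(n,c)
E
```

```text
pics
{'clock': 0.0, 'joints': array([-1.3875761 ,  0.43524883,  0.02496936,  1.57412479, -0.01158772,
        1.13401466, -0.07511953]), 'dq': array([ 0.00063358, -0.00159324,  0.00140421,  0.00217124,  0.0010071 ,
        0.00086494,  0.00147113]), 'joint_efforts': array([-5.47272248e-04, -6.67822838e+01,  9.84715708e-01, -3.14466798e+01,
       -6.07392867e-02,  4.25466523e-02,  1.62010824e-04]), 'position': array([0.176113  , 0.59905937, 0.19261823]), 'ee_rot': array([-4.47553792e-01, -3.10947138e+00,  2.59028923e-03]), 'force': array([0.18069479, 0.37956298, 1.3119202 ]), 'ft_torque': array([-0.00139223,  0.00296179, -0.00574862]), 'gripper_force': 0.0, 'width': 0.9997059890990518}
scene {'fov_y': 56.92328160399832, 'cx': 280.9145119919278, 'cy': 205.23272037355915, 'world_to_cam': array([[-1.49135523e-01,  9.88815920e-01,  1.29298416e-03,
         1.09929250e-01],
       [-5.96388223e-01, -9.09915095e-02,  7.97522183e-01,
         2.05194845e-01],
       [ 7.88720282e-01,  1.18167767e-01,  6.03288236e-01,
        -1.91343777e+00],
       [ 0.00000000e+00,  0.00000000e+00,  0.00000000e+00,
         1.00000000e+00]])}
top {'fov_y': 57.31266963227972, 'cx': 278.8501327405012, 'cy': 206.6459968261818, 'world_to_cam': array([[-0.02680458, -0.99934939, -0.02413098,  0.00983305],
       [ 0.99681321, -0.02853531,  0.07449265, -0.61106388],
       [-0.07513277, -0.02205733,  0.99692956, -1.24132529],
       [ 0.        ,  0.        ,  0.        ,  1.        ]])}
```

View pics/scene0.png

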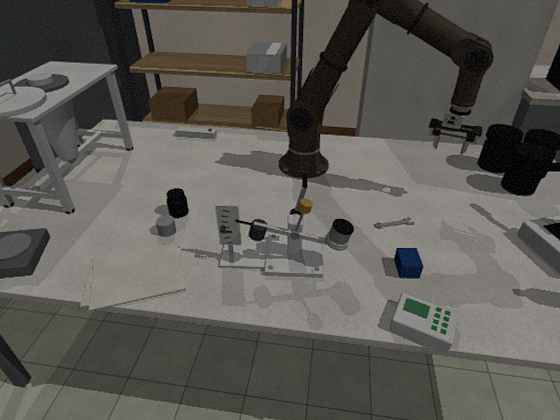

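View pics/top0.png

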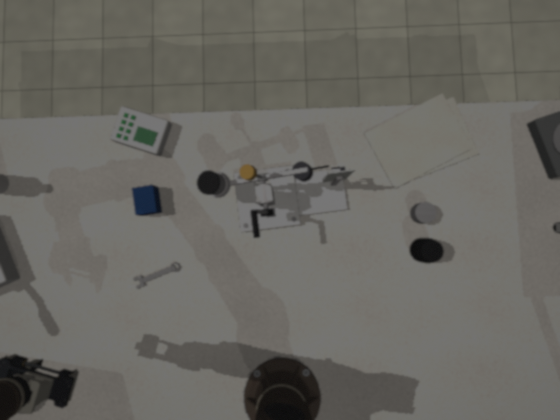

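Run:
```python
import cv2, numpy as np
s=cv2.imread("pics/scene0.png")[165:290,200:360]; t=cv2.imread("pics/top0.png")[145:245,190:360]
s=cv2.resize(s,None,fx=4,fy=4,interpolation=cv2.INTER_CUBIC)
t=cv2.resize(t,None,fx=4.6,fy=4.6,interpolation=cv2.INTER_CUBIC); t=cv2.convertScaleAbs(t,alpha=1.7)
cv2.imwrite("pics/s1.png",s); cv2.imwrite("pics/t1.png",t)
```

```text
(no output)
```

View pics/s1.png

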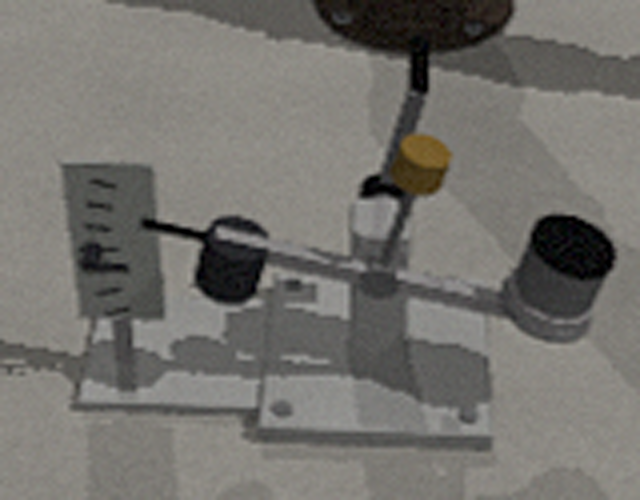

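View pics/t1.png

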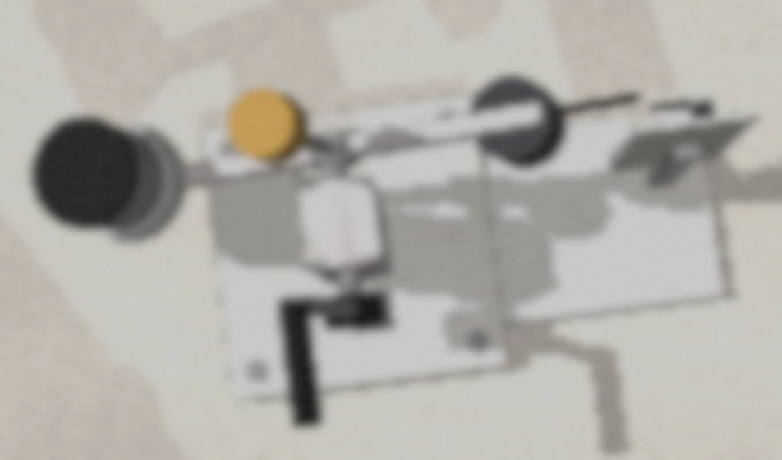

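```bash
cat > h.py <<'E'
import numpy as np, cv2
from cell import observe, cams
def cal(n):
    c=cams.get_calibration(n); f=210/np.tan(np.radians(c["fov_y"])/2)
    return f,c["cx"],c["cy"],np.array(c["world_to_cam"])
def ray(C,px):
    f,cx,cy,M=C; d=np.array([(px[0]-cx)/f,-(px[1]-cy)/f,-1]); R=M[:3,:3]
    d=R.T@d; return -R.T@M[:3,3], d/np.linalg.norm(d)
def proj(C,p):
    f,cx,cy,M=C; q=M[:3,:3]@np.asarray(p)+M[:3,3]; return np.array([cx+f*q[0]/-q[2], cy-f*q[1]/-q[2]])
def tri(Cs,ps):
    A=np.zeros((3,3)); b=np.zeros(3); rs=[ray(C,p) for C,p in zip(Cs,ps)]
    for o,d in rs:
        P=np.eye(3)-np.outer(d,d); A+=P; b+=P@o
    x=np.linalg.solve(A,b); return x,[np.linalg.norm(np.cross(x-o,d)) for o,d in rs]
def onz(C,p,z):
    o,d=ray(C,p); return o+d*(z-o[2])/d[2]
E
python3 - <<'E'
from h import *
T=cal("top");S=cal("scene");W=cal("wrist")
print("wrist",cal("wrist"))
t=lambda x,y:(190+x/4.6,145+y/4.6); s=lambda x,y:(200+x/4,165+y/4)
for n,a,b in [("free",t(306,425),s(420,42)),("joint",t(297,303),s(419,92)),("brass",t(265,125),s(424,155)),("ptip",t(638,97),s(145,223)),("itip",t(655,105),s(128,268)),("lid",t(87,172),s(572,243))]:
    print(n,*tri([T,S],[a,b]))
for p in [(235,402),(512,367),(738,296),(208,130)]: print(onz(T,t(*p),.022))
E
```

```text
wrist (np.float64(343.93063365085465), 279.9668076708606, 206.98033998631766, array([[ 0.28112188,  0.9596698 , -0.00208792, -0.62388834],
       [-0.91260822,  0.26666161, -0.30989969,  0.0402614 ],
       [-0.29684461,  0.08902503,  0.95076696, -0.3918742 ],
       [ 0.        ,  0.        ,  0.        ,  1.        ]]))
free [0.51290385 0.04976086 0.26136249] [np.float64(0.0006652443990707346), np.float64(0.0006652443990707306)]
joint [0.58371804 0.05496436 0.25739349] [np.float64(0.0018896262196989222), np.float64(0.0018896262196989669)]
brass [0.68692856 0.06949068 0.27001203] [np.float64(0.0011933933898461712), np.float64(0.0011933933898461257)]
ptip [ 0.70983198 -0.15362997  0.1932789 ] [np.float64(0.002876183975094361), np.float64(0.00287618397509438)]
itip [ 0.71286156 -0.17020644  0.14543922] [np.float64(0.002420324255466521), np.float64(0.0024203242554665045)]
lid [0.67476351 0.19094112 0.18611958] [np.float64(0.001401833262124815), np.float64(0.0014018332621248363)]
[0.52997356 0.11917888 0.022     ]
[ 0.54950166 -0.07904273  0.022     ]
[ 0.59558594 -0.2413225   0.022     ]
[0.72653172 0.13491092 0.022     ]
```

Request:
step_arm:
  steps:
    - [18,-27.5,8,0,0,0.0187]
    - [18,-27.5,8,0,0,0.0187]
    - [18,-27.5,8,0,0,0.0187]
    - [18,-27.5,8,0,0,0.0187]
    - [18,-27.5,8,0,0,0.0187]
    - [18,-27.5,8,0,0,0.0187]
    - [18,-27.5,8,0,0,0.0187]
    - [18,-27.5,8,0,0,0.0187]
    - [18,-27.5,8,0,0,0.0187]
    - [18,-27.5,8,0,0,0.0187]
    - [18,-27.5,8,0,0,0.0187]
    - [18,-27.5,8,0,0,0.0187]
    - [18,-27.5,8,0,0,0.0187]
    - [18,-27.5,8,0,0,0.0187]
    - [18,-27.5,8,0,0,0.0187]
    - [18,-27.5,8,0,0,0.0187]
    - [18,-27.5,8,0,0,0.0187]
    - [18,-27.5,8,0,0,0.0187]
    - [18,-27.5,8,0,0,0.0187]
    - [18,-27.5,8,0,0,0.0187]
  gripper: 1

```text
clock: 1.77
position: [0.5366, 0.0482, 0.3536]
ee_rot: [0.14, -3.138, -0.0]
force: [0.4, 0.8, 0.1]
width: 0.995
gripper_force: 0.0
```

Run:
```python
from h import *
import pickle
for i in range(3): cams.get_image("scene")
o=observe(); print(o["clock"],o["position"],o["ee_rot"])
W=cal("wrist"); w=cams.get_image("wrist")[:,:,::-1]; s=cams.get_image("scene")[:,:,::-1]
cv2.imwrite("pics/w2.png",w); cv2.imwrite("pics/s2.png",s); pickle.dump(W,open("W2.pkl","wb"))
```

```text
1.9167 [0.53713323 0.04680013 0.35350482] [-1.30231888e-01  3.13849485e+00 -1.67221263e-03]
```

View pics/w2.png

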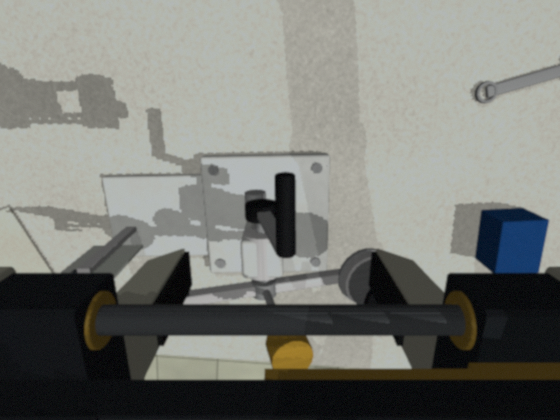

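Run:
```python
from h import *
import pickle
W=pickle.load(open("W2.pkl","rb")); w=cv2.imread("pics/w2.png").max(2); T=cal("top");S=cal("scene")
m=(w<45).astype(np.uint8); 
for r in (178,190,200,230,240,250): 
    c=np.where(m[r,260:310])[0]+260; print(r,c.min(),c.max(),end="; ")
c=np.where(m[150:300,285])[0]+150; print("rows",c.min(),c.max())
c0=c.min()
t=cv2.imread("pics/top0.png").max(2)
for r in range(208,240,4):
    x=np.where(t[r,245:265]<35)[0]+245; print(r,x.min() if len(x) else 0,x.max() if len(x) else 0,end="; ")
tw=lambda r:(285.5,r)
print(tri([W,T],[(285.3,c.min()),(256.5,237.4)]))
print(tri([W,T],[(286,c.max()),(254.8,210.6)]))
for z in (.2663,): print(onz(W,(285.3,c.min()),z),onz(W,(286,c.max()),z),onz(T,(256.5,237.4),z),onz(T,(254.8,210.6),z))
for p in [(202,155),(329,155),(208,273)]: print(onz(W,p,.022))
```

```text
178 276 293; 190 276 293; 200 260 293; 230 276 294; 240 276 294; 250 276 294; rows 173 256
208 0 0; 212 252 256; 216 253 255; 220 253 256; 224 254 256; 228 254 257; 232 254 257; 236 0 0; (array([0.51302383, 0.04841585, 0.27170444]), [np.float64(0.00011275415681183061), np.float64(0.00011275415681186236)])
(array([0.58344644, 0.05301239, 0.27785648]), [np.float64(0.0023156283435522176), np.float64(0.002315628343552228)])
[0.51422911 0.04869936 0.2663    ] [0.58933342 0.05600073 0.2663    ] [0.51298231 0.04875053 0.2663    ] [0.584058   0.05167793 0.2663    ]
[ 0.55034818 -0.07238356  0.022     ]
[0.53408553 0.12036594 0.022     ]
[ 0.75167348 -0.05941736  0.022     ]
```

Request:
step_arm:
  steps:
    - [1,2,-15,0,0,0]
    - [1,2,-30,0,0,0]
    - [0,0,-30,0,0,0]
    - [0,0,-20,0,0,0]
    - [0,0,-10,0,0,0]
    - [0,0,0,0,0,0]
    - [0,0,0,0,0,0]
    - [0,0,0,0,0,0]

```text
clock: 2.68
position: [0.5389, 0.0542, 0.2498]
ee_rot: [-0.139, 3.137, 0.001]
force: [-0.1, -0.2, 0.1]
width: 1.001
gripper_force: 0.0
```

Run:
```python
from h import *
import pickle
o=observe(); print(o["clock"],o["position"],o["ee_rot"],o["force"])
W=cal("wrist"); w=cams.get_image("wrist")[:,:,::-1]; s=cams.get_image("scene")[:,:,::-1]
cv2.imwrite("pics/s3.png",s); pickle.dump(W,open("W3.pkl","wb"))
t=cv2.resize(s[150:280,210:370],(560,455),interpolation=cv2.INTER_CUBIC)
cv2.imwrite("pics/w3.png",np.hstack([cv2.resize(w,None,fx=.5,fy=.5),np.zeros((210,10,3),np.uint8)]))
cv2.imwrite("pics/c3.png",np.hstack([cv2.resize(w,None,fx=.43,fy=.43)[:180].copy(),cv2.resize(t,(0,0),fx=.98,fy=.98)[100:280]]))
```

```text
2.6833 [0.53892753 0.05418735 0.24983093] [-1.39264663e-01  3.13657422e+00  7.84206498e-04] [-0.08807528 -0.24621767  0.09381533]
```

View pics/c3.png

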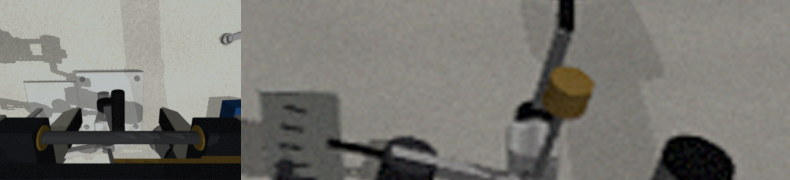

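```bash
cat >> h.py <<'E'
# balance geometry (balance frame -> world), beam features as (x, r, phase): u=-r sin(b+ph), v=r cos(b+ph)
YAW=.085; O=np.array([.640,.030,.150]); EX=np.array([np.cos(YAW),np.sin(YAW),0]); EY=np.array([-np.sin(YAW),np.cos(YAW),0]); EZ=np.array([0,0,1.])
S=cal("scene")
def pt(x,r,ph,b): return O+x*EX-r*np.sin(b+ph)*EY+r*np.cos(b+ph)*EZ
FE={"brass":(.05,.125,0.),"lid":(.05,np.hypot(.14,.045),-np.arctan2(.14,.045)),"ptip":(.05,.2,np.pi/2)}
def brass(im):
    r=im[150:235,270:350].astype(float); w=np.clip(r[:,:,0]-r[:,:,2]-25,0,60); 
    w=cv2.GaussianBlur(w,(0,0),1); w[w<6]=0
    y,x=np.mgrid[150:235,270:350]; return np.array([(w*x).sum(),(w*y).sum()])/w.sum()
def lid(im):
    g=cv2.GaussianBlur(im.max(2).astype(np.float32),(0,0),.8)[185:260,315:375]; w=np.clip(55-g,0,25)
    n,L,st,_=cv2.connectedComponentsWithStats((w>0).astype(np.uint8)); k=1+np.argmax(st[1:,4]); w=w*(L==k)
    y,x=np.mgrid[185:260,315:375]; return np.array([(w*x).sum(),(w*y).sum()])/w.sum(), st[k,4]
BB=np.linspace(-.32,.32,641)
def tob(name,p,p0):  # pixel -> b, given pixel p0 at rest (-.25)
    P=np.array([proj(S,pt(*FE[name],b)) for b in BB]); P=P-proj(S,pt(*FE[name],-.25))+p0
    return BB[np.argmin(((P-p)**2).sum(1))]
E
cat > pre.py <<'E'
from h import *
ims=[cv2.imread(f"pics/{n}.png")[:,:,::-1] for n in ("scene0","s2","s3")]
for i in ims: print(brass(i),lid(i))
for n in FE: print(n,proj(S,pt(*FE[n],-.25)),proj(S,pt(*FE[n],0)))
a=np.mean(ims,0).astype(np.uint8)
cv2.imwrite("pics/idx.png",cv2.resize(a[195:255,205:265,::-1],(600,600),interpolation=cv2.INTER_CUBIC))
E
python3 pre.py
```

```text
[305.47790944 204.22590327] (array([342.14541008, 226.88579797]), np.int32(337))
[305.47437192 204.35122023] (array([341.97190542, 227.03611867]), np.int32(343))
[305.18037694 203.70686609] (array([342.01136029, 227.0203185 ]), np.int32(342))
brass [304.1949426 203.4057728] [294.24407162 202.00378029]
lid [338.50105648 232.3752442 ] [337.39573582 223.78426537]
ptip [233.9254091  218.34535078] [233.13875671 229.85932143]
```

View pics/idx.png

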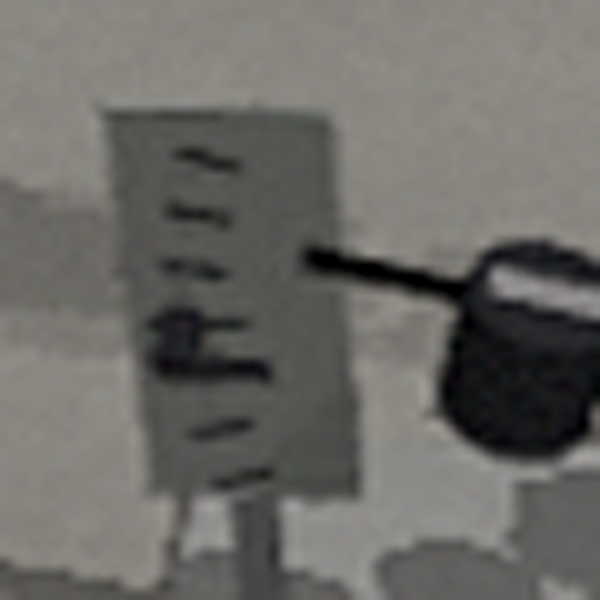

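Request:
step_arm:
  steps:
    - [0,-3,0,0,0,0]
    - [0,0,0,0,0,0]
    - [0,0,0,0,0,0]
    - [0,0,0,0,0,0]
    - [0,0,0,0,0,0]
    - [0,0,0,0,0,0]
    - [0,0,0,0,0,0]
    - [0,0,0,0,0,0]
  gripper: 0
  force: 10

```text
clock: 3.45
position: [0.5382, 0.0507, 0.2484]
ee_rot: [0.138, -3.138, 0.0]
force: [-0.2, 0.6, -0.4]
width: 0.47
gripper_force: 0.0
```

```bash
cat > ctl.py <<'E'
# usage: ctl.py ramp a_target nrows nimg | ctl.py mpc bref nrows nimg [speed]
import sys, json, os
from h import *
from scipy.optimize import least_squares
F="st.json"
st=json.load(open(F)) if os.path.exists(F) else dict(bp=[[0,-.25],[3.45,-.25]],pend=[],u=29.7,nodes=[],p0=None,tend=3.45,lift=None)
H=1/240; ROW=1/12; TAU=.04; C=.4
t=observe()["clock"]
if st["pend"]:
    t0=t-len(st["pend"])*ROW; st["bp"].append([t0,st["bp"][-1][1]])
    if abs(t0-st["tend"])>.02: print("CLOCK MISMATCH",t0,st["tend"])
    for i,u in enumerate(st["pend"]): st["bp"].append([t0+(i+1)*ROW,float(-np.arcsin(u/120))])
    st["u"]=st["pend"][-1]; st["pend"]=[]
def pline(im,b):
    P=[proj(S,pt(.05,r,np.pi/2,b)) for r in (.14,.2)]; s=(P[1][1]-P[0][1])/(P[1][0]-P[0][0]); mid=P[1][1]+s*(241.5-P[1][0])+2.4
    r0=int(round(mid))-5; g=im.max(2).astype(float)[r0:r0+11,237:247]; w=np.clip(np.median(g)-30-g,0,None); y,x=np.mgrid[r0:r0+11,237:247]
    return (w*(y-s*(x-241.5))).sum()/(w.sum()+1e-9), mid-2.4
mode,arg,nr,ni=sys.argv[1],float(sys.argv[2]),int(sys.argv[3]),int(sys.argv[4])
M=[];raw=[]
for i in range(ni):
    tc=observe()["clock"]; im=cams.get_image("scene"); raw.append((tc,im))
cv2.imwrite("pics/last.png",raw[-1][1][:,:,::-1])
tend=observe()["clock"]; st["tend"]=tend
if st["p0"] is None:
    st["p0"]=[list(np.mean([brass(i) for _,i in raw],0)),list(np.mean([lid(i)[0] for _,i in raw],0)),float(np.mean([np.subtract(*pline(i,-.25)) for _,i in raw]))]
    print("p0",st["p0"])
rows=np.array([(lambda P,Q:Q[1]+(P[1]-Q[1])/(P[0]-Q[0])*(241.5-Q[0]))(proj(S,pt(.05,.14,np.pi/2,b)),proj(S,pt(.05,.2,np.pi/2,b))) for b in BB])
for tc,im in raw:
    b1=tob("brass",brass(im),st["p0"][0]); b2=tob("lid",lid(im)[0],st["p0"][1])
    b3=np.interp(pline(im,(b1+b2)/2)[0]-st["p0"][2],rows,BB); b=.3*b1+.35*b2+.35*b3; M.append([tc,float(b)]); print("t %.3f b %.3f %.3f %.3f -> %.4f"%(tc,b1,b2,b3,b))
st["nodes"].append(M)
def sim(b,v,al,be,a0,ts,bp):   # returns states at times ts (ts[0]=start)
    tg=np.arange(ts[0],ts[-1]+H/2,H); a=np.interp(tg-TAU,bp[:,0],bp[:,1]); da=np.gradient(a,H) if len(a)>1 else a*0
    out=[(b,v)]
    for k in range(len(tg)-1):
        v+=H*(al*(a[k]-a0)+be*b-C*(v-da[k])); b+=H*v; out.append((b,v))
    out=np.array(out); return np.array([out[min(int(round((x-ts[0])/H)),len(out)-1)] for x in ts])
if st["lift"] is None and np.mean([m[1] for m in M])>-.238: st["lift"]=len(st["nodes"])-1; print("LIFTED")
bp=np.array(st["bp"]+[[tend+9,st["bp"][-1][1]]]); print("a now %.4f"%bp[-1][1])
u0=st["u"]
if mode=="ramp" or st["lift"] is None:
    if mode!="ramp": print("not lifted"); 
    a_s=-np.arcsin(u0/120); A=a_s+(arg-a_s)*np.arange(1,nr+1)/nr
else:
    N=st["nodes"][st["lift"]:][-14:]; n=len(N)
    pr=np.array(st.get("th",[12,2.7,.22])); PR=np.array([12,2.7,.22]); SD=np.array([2.5,1.2,.1])
    def res(x):
        th=x[:3]; r=list((th-PR)/SD)
        for i in range(n):
            b,v=x[3+2*i:5+2*i]; ts=[m[0] for m in N[i]]; nxt=N[i+1][0][0] if i+1<n else tend
            s=sim(b,v,*th,ts+[nxt],bp)
            r+=[(s[j,0]-N[i][j][1])/.004 for j in range(len(ts))]
            if i+1<n: r+=[(s[-1,0]-x[5+2*i])/.003,(s[-1,1]-x[6+2*i])/.012]
            if i==0: r.append(v/.3)
        return np.array(r)
    x0=np.r_[pr,np.ravel([[N[i][0][1],0] for i in range(n)])]
    so=least_squares(res,x0,loss="soft_l1"); th=so.x[:3]; st["th"]=list(th)
    b,v=sim(so.x[-2],so.x[-1],*th,[N[-1][0][0],tend],bp)[-1]
    print("th al %.2f be %.2f a0 %.4f | b %.4f v %.4f | cost %.1f"%(*th,b,v,so.cost))
    sp=float(sys.argv[5]) if len(sys.argv)>5 else .15
    K=24; tt=[tend]+[tend+(k+1)*ROW for k in range(K)]; a_s=bp[-1][1]
    ref=b+np.clip(arg-b,-sp*np.arange(1,K+1)*ROW,sp*np.arange(1,K+1)*ROW)
    def traj(da):
        A=a_s+np.cumsum(da); A[nr:nr+2]=A[nr-1]
        q=np.vstack([bp[:-1],[[tend,a_s]],np.c_[tt[1:],A]]); return A,sim(b,v,*th,tt,q)[1:]
    def cost(da):
        A,s=traj(da); return np.r_[(s[:,0]-ref)/.01,(s[:,1]-np.gradient(ref,ROW))/.06,da/.03,(s[-1,0]-ref[-1])/.004,(s[-1,1])/.02]
    z=np.zeros(K); r0=cost(z); J=np.array([(cost(e)-r0)/.01 for e in np.eye(K)*.01]).T
    da=np.linalg.lstsq(J,-r0,rcond=None)[0]; A,s=traj(da); A=A[:nr]
us=np.round(-120*np.sin(A),1); ws=120*np.cos(-np.arcsin(us/120)); up=np.r_[u0,us]; wp=np.r_[120*np.cos(np.arcsin(u0/120)),ws]
X=np.round(-up*.085,1);Z=np.round(wp,1)
print([[float(round(p,1)),float(round(q,1)),float(round(r,1)),0,0,0] for p,q,r in zip(np.diff(X),np.diff(up),np.diff(Z))])
st["pend"]=[float(x) for x in us]
if mode=="mpc" and st["lift"] is not None:
    qa=np.array([-np.arcsin(x/120) for x in us]); s=sim(b,v,*th,[tend,tend+nr*ROW,tend+nr*ROW+.1],np.vstack([bp[:-1],[[tend,a_s]],np.c_[tt[1:nr+1],qa],[[tend+9,qa[-1]]]])); print("pred",s[1:].round(4).tolist(),"a",qa.round(3).tolist())
json.dump(st,open(F,"w"))
E
echo ok
```

```text
ok
```

Request:
step_arm:
  steps:
    - [0,0,0,0,0,0]
    - [0,0,0,0,0,0]
    - [0,0,0,0,0,0]
    - [0,0,0,0,0,0]
    - [0,0,0,0,0,0]
    - [0,0,0,0,0,0]
    - [0,0,0,0,0,0]

```text
clock: 4.03
position: [0.5382, 0.0507, 0.2484]
ee_rot: [-0.138, 3.139, 0.0]
force: [0.0, 0.4, -0.6]
width: 0.012
gripper_force: 0.0
```

```bash
python3 ctl.py ramp 0.05 14 3; python3 -c "
from cell import observe;o=observe();print(o['clock'],o['position'],o['force'],o['width'],o['gripper_force'])"
```

```text
p0 [[np.float64(305.342666184414), np.float64(203.58195106983158)], [np.float64(341.9999302766741), np.float64(227.03729806823347)], 1.4883620543372633]
t 4.033 b -0.251 -0.251 -0.250 -> -0.2507
t 4.083 b -0.247 -0.250 -0.250 -> -0.2493
t 4.133 b -0.252 -0.250 -0.250 -> -0.2504
a now -0.2500
[[0.2, -2.5, 0.6, 0, 0, 0], [0.2, -2.5, 0.5, 0, 0, 0], [0.2, -2.5, 0.5, 0, 0, 0], [0.2, -2.6, 0.5, 0, 0, 0], [0.2, -2.5, 0.4, 0, 0, 0], [0.3, -2.6, 0.3, 0, 0, 0], [0.2, -2.5, 0.3, 0, 0, 0], [0.2, -2.6, 0.2, 0, 0, 0], [0.2, -2.5, 0.2, 0, 0, 0], [0.2, -2.6, 0.1, 0, 0, 0], [0.3, -2.6, 0.1, 0, 0, 0], [0.2, -2.6, 0.0, 0, 0, 0], [0.2, -2.5, 0.0, 0, 0, 0], [0.2, -2.6, -0.2, 0, 0, 0]]
4.1833 [0.53823547 0.05063703 0.24843056] [-0.03220637 -0.26710814 -0.4588408 ] 0.006014666316181947 0.0
```

Run:
```python
from h import *
import pickle
W=cal("wrist"); w=cams.get_image("wrist")[:,:,::-1]; pickle.dump(W,open("W4.pkl","wb")); t=cams.get_image("top")[:,:,::-1]; s=cams.get_image("scene")[:,:,::-1]
cv2.imwrite("pics/w4.png",w); cv2.imwrite("pics/t4.png",t)
a=cv2.resize(w[60:360,80:440],(480,400)); b=cv2.resize(s[120:220,255:335],(320,400),interpolation=cv2.INTER_CUBIC)
cv2.imwrite("pics/c4.png",np.hstack([a,b]))
print(proj(W,[.5396,.051,.267]),proj(W,[.513,.049,.267]),proj(W,[.538,.051,.248]))
```

```text
[281.10096079 256.91247096] [281.85626797 211.27914698] [281.2694412  240.46107514]
```

View pics/c4.png

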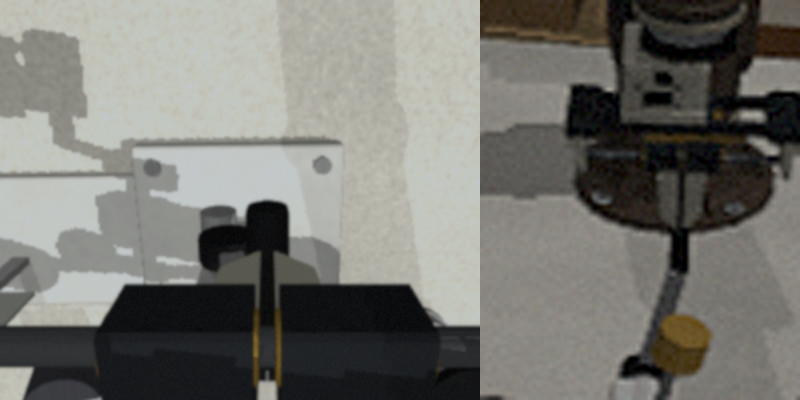

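Run:
```python
from h import *
import pickle
W=pickle.load(open("W4.pkl","rb")); f=lambda p:((p[0]-255)*4+480,(p[1]-120)*4); g=lambda p:((p[0]-80)/.75,(p[1]-60)/.75)
for n,p in dict(tcp=[.5382,.0507,.2484],gp=[.5382,.0507,.2674],free=[.5137,.0487,.267],joint=[.587,.055,.267]).items():
    print(n,np.round(f(proj(S,p))),np.round(g(proj(W,p))),proj(cal("top"),p).round(1))
i=cv2.imread("pics/s3.png"); 
t=cv2.imread("pics/t4.png").max(2); print(t[200:245,248:264])
```

```text
tcp [677. 251.] [268. 241.] [256.1 228. ]
gp [678. 232.] [268. 260.] [255.5 227.9]
free [678. 217.] [268. 203.] [256.5 237.1]
joint [677. 265.] [268. 359.] [253.5 209.5]
[[38 41 45 46 47 46 46 47 46 45 45 43 37 30 31 41]
 [39 42 45 48 47 47 47 47 47 47 46 44 39 32 28 34]
 [39 42 46 48 48 47 47 48 48 48 48 45 39 33 29 29]
 [40 43 47 49 49 49 48 48 49 48 48 45 40 33 29 27]
 [40 44 48 49 49 49 49 49 49 49 49 47 41 35 32 28]
 [41 44 48 49 49 49 49 50 50 50 51 48 43 35 31 26]
 [41 45 49 49 49 49 50 51 51 51 51 49 42 36 31 27]
 [43 45 49 50 51 50 51 51 51 51 52 49 44 38 32 28]
 [41 44 48 50 50 51 51 51 52 51 52 49 44 37 32 27]
 [43 44 48 50 51 52 52 51 52 52 52 50 45 38 32 28]
 [44 45 48 51 51 52 53 52 52 53 52 51 46 39 34 30]
 [45 47 50 52 53 52 53 53 52 53 52 52 48 41 36 30]
 [46 45 49 52 53 52 53 53 52 53 53 52 48 40 34 31]
 [44 43 47 52 52 52 53 52 53 53 53 51 48 41 36 31]
 [44 42 47 52 53 53 53 53 52 52 53 52 48 42 36 32]
 [45 42 45 51 52 53 52 53 53 53 53 52 49 42 37 33]
 [46 43 46 51 52 54 53 53 52 52 52 53 49 44 37 34]
 [49 43 48 51 52 53 52 52 53 53 52 52 50 45 38 34]
 [49 45 48 5
[... 665 characters left out ...]
51 53 53 52 53 53 52 52 53 50 45 37]
 [46 44 43 48 52 52 53 52 53 52 52 53 53 50 46 38]
 [47 45 46 49 52 53 53 53 52 53 53 52 52 51 46 39]
 [49 49 47 51 52 53 53 53 52 53 53 53 53 51 47 39]
 [51 51 50 51 52 53 53 53 52 53 52 52 52 52 47 40]
 [51 51 50 50 51 52 52 53 52 53 53 53 53 52 48 40]
 [51 50 50 50 51 53 53 53 53 53 52 53 54 52 49 40]
 [51 50 50 50 50 52 53 52 53 52 53 53 53 53 49 41]
 [49 50 48 48 50 53 53 53 53 53 53 53 53 53 51 42]
 [49 50 47 48 51 52 53 54 53 54 53 54 54 53 51 44]
 [50 49 48 47 50 53 54 54 54 54 54 55 54 54 52 46]
 [49 48 47 48 51 54 54 54 54 55 54 55 54 55 53 47]
 [48 48 46 47 52 54 54 55 56 55 55 55 56 56 54 47]
 [47 46 46 47 51 54 55 56 55 56 55 56 56 56 54 48]]
```

Run:
```python
from h import *
a=cv2.imread("pics/scene0.png").astype(int)
for n in ("s2","s3","last"):
    b=cv2.imread(f"pics/{n}.png").astype(int); d=cv2.GaussianBlur(np.abs(a-b).max(2).astype(np.float32),(0,0),.7)
    print(n,[(c,int((np.where(d[100:195,c]>30)[0]+100).max()) if (d[100:195,c]>30).any() else 0) for c in range(272,340,2)])
T=dict(s2=[.537,.049,.353],s3=[.538,.054,.248],last=[.538,.051,.248])
for n,p in T.items():
    print(n,[proj(S,np.array(p)+[0,y,z]).round(1).tolist() for y in (-.05,0,.05) for z in (0,.019,.066)])
b=cv2.imread("pics/last.png"); print(b[165:192,296:314].max(2))
```

```text
s2 [(272, 174), (274, 174), (276, 174), (278, 175), (280, 175), (282, 176), (284, 176), (286, 176), (288, 177), (290, 146), (292, 177), (294, 128), (296, 178), (298, 179), (300, 128), (302, 128), (304, 129), (306, 129), (308, 181), (310, 181), (312, 182), (314, 182), (316, 182), (318, 183), (320, 183), (322, 184), (324, 185), (326, 185), (328, 186), (330, 186), (332, 185), (334, 186), (336, 187), (338, 187)]
s3 [(272, 174), (274, 174), (276, 174), (278, 175), (280, 175), (282, 176), (284, 176), (286, 176), (288, 177), (290, 177), (292, 177), (294, 178), (296, 178), (298, 179), (300, 153), (302, 158), (304, 158), (306, 158), (308, 181), (310, 181), (312, 181), (314, 182), (316, 182), (318, 183), (320, 183), (322, 184), (324, 185), (326, 185), (328, 186), (330, 186), (332, 186), (334, 186), (336, 187), (338, 187)]
last [(272, 174), (274, 174), (276, 174), (278, 175), (280, 175), (282, 176), (284, 176), (286, 176), (288, 177), (290, 148), (292, 177), (294, 178), (296, 178), (298, 179), (300, 179), (302, 175), (304, 175), (306, 176), (308, 181), (310, 181), (312, 182), (314, 182), (316, 
[... 1909 characters left out ...]
132 121 123 123 126 128]
 [122 119 124 126 131 112  63   0  15  12   0 108 132 126 126 122 123 126]
 [125 118 124 122 128 115  62   0  11  19   2 106 133 128 124 127 127 123]
 [126 121 124 120 128 115  55   0  18   5   0 107 132 123 124 126 125 122]
 [127 121 123 124 122 109  60   0   0  10   0 107 132 127 121 127 122 126]
 [122 128 126 124 128 109  71  46  25  17  11 106 132 119 118 122 123 124]
 [123 119 132 126 132  92  75  86  58  34  71 110 126 122 120 121 126 121]
 [123 122 123 123 128  88  48  56  54  64 107 125 126 123 125 125 122 125]
 [123 118 123 125 110  78  57  63  56  55 112 129 127 125 122 119 123 124]
 [127 123 123 134  89  54  52  51  58  74 112 125 127 123 123 121 123 126]]
```

Request:
step_arm:
  steps:
    - [0,0,0,0,0,0]
    - [0,0,0,0,0,0]
    - [0,0,0,0,0,0]
    - [0,0,0,0,0,0]
    - [0,0,0,0,0,0]
    - [0,0,0,0,0,0]
    - [0,0,0,0,0,0]
    - [0,0,0,0,0,0]
    - [0,0,-8,0,0,0]
    - [0,0,-9,0,0,0]
    - [0,0,-8,0,0,0]
    - [0,0,0,0,0,0]
    - [0,0,0,0,0,0]
  gripper: 0.6

```text
clock: 5.42
position: [0.5376, 0.0505, 0.2225]
ee_rot: [0.138, -3.137, 0.001]
force: [0.1, 0.6, 0.4]
width: 0.597
gripper_force: 0.0
```

Request:
step_arm:
  steps:
    - [0,0,0,0,0,0]
    - [0,0,0,0,0,0]
    - [0,0,0,0,0,0]
    - [0,0,0,0,0,0]
    - [0,0,0,0,0,0]
    - [0,0,0,0,0,0]
    - [0,0,0,0,0,0]
    - [0,0,0,0,0,0]
    - [0,0,0,0,0,0]
    - [0,0,0,0,0,0]
  gripper: 0

```text
clock: 6.25
position: [0.5383, 0.0507, 0.2235]
ee_rot: [-0.138, 3.138, 0.0]
force: [-0.2, 0.7, 1.1]
width: 0.192
gripper_force: 10.0
```

```bash
rm st.json; sed -i 's/3\.45/6.25/g' ctl.py; python3 ctl.py ramp 0.1 16 4
```

```text
p0 [[np.float64(305.59993171921496), np.float64(202.77169385082428)], [np.float64(342.0012729236609), np.float64(227.01810481814917)], 1.4837724011833657]
t 6.250 b -0.249 -0.250 -0.250 -> -0.2498
t 6.300 b -0.252 -0.250 -0.250 -> -0.2505
t 6.350 b -0.250 -0.250 -0.250 -> -0.2501
t 6.400 b -0.249 -0.250 -0.250 -> -0.2497
a now -0.2500
[[0.2, -2.6, 0.6, 0, 0, 0], [0.2, -2.5, 0.6, 0, 0, 0], [0.2, -2.6, 0.5, 0, 0, 0], [0.3, -2.6, 0.4, 0, 0, 0], [0.2, -2.6, 0.4, 0, 0, 0], [0.2, -2.6, 0.4, 0, 0, 0], [0.2, -2.6, 0.2, 0, 0, 0], [0.2, -2.6, 0.3, 0, 0, 0], [0.3, -2.6, 0.1, 0, 0, 0], [0.2, -2.6, 0.1, 0, 0, 0], [0.2, -2.7, 0.1, 0, 0, 0], [0.2, -2.6, 0.0, 0, 0, 0], [0.2, -2.6, -0.1, 0, 0, 0], [0.3, -2.6, -0.1, 0, 0, 0], [0.2, -2.7, -0.2, 0, 0, 0], [0.2, -2.6, -0.2, 0, 0, 0]]
```

```bash
sed -i 's/150:235/188:235/g' h.py
python3 - <<'E'
import json; s=json.load(open("st.json")); s["p0"]=None; json.dump(s,open("st.json","w"))
E
cp st.json st_bak.json
```

Request:
step_arm:
  steps:
    - [0.2,-2.6,0.6,0,0,0]
    - [0.2,-2.5,0.6,0,0,0]
    - [0.2,-2.6,0.5,0,0,0]
    - [0.3,-2.6,0.4,0,0,0]
    - [0.2,-2.6,0.4,0,0,0]
    - [0.2,-2.6,0.4,0,0,0]
    - [0.2,-2.6,0.2,0,0,0]
    - [0.2,-2.6,0.3,0,0,0]
    - [0.3,-2.6,0.1,0,0,0]
    - [0.2,-2.6,0.1,0,0,0]
    - [0.2,-2.7,0.1,0,0,0]
    - [0.2,-2.6,0.0,0,0,0]
    - [0.2,-2.6,-0.1,0,0,0]
    - [0.3,-2.6,-0.1,0,0,0]
    - [0.2,-2.7,-0.2,0,0,0]
    - [0.2,-2.6,-0.2,0,0,0]

```text
clock: 7.78
position: [0.5417, 0.0087, 0.2265]
ee_rot: [-0.138, 3.139, 0.0]
force: [0.9, 1.8, 0.9]
width: 0.19
gripper_force: 10.0
```

```bash
python3 ctl.py ramp 0.16 4 3; python3 -c "
from cell import observe;o=observe();print(o['clock'],o['position'],o['force'],o['width'],o['gripper_force'])"
```

```text
p0 [[np.float64(305.4328534744504), np.float64(204.48774266396836)], [np.float64(341.9947021464124), np.float64(227.02060309131775)], 1.4712846705670966]
t 7.783 b -0.250 -0.249 -0.250 -> -0.2496
t 7.833 b -0.250 -0.250 -0.250 -> -0.2501
t 7.883 b -0.250 -0.251 -0.250 -> -0.2503
a now 0.1002
[[0.2, -1.8, -0.2, 0, 0, 0], [0.1, -1.8, -0.2, 0, 0, 0], [0.2, -1.7, -0.3, 0, 0, 0], [0.1, -1.8, -0.2, 0, 0, 0]]
7.9333 [0.54172727 0.00855974 0.22651939] [0.95475918 0.40914076 2.25818316] 0.18787067010309222 9.999253302812576
```

```bash
sed -i 's/    if mode!="ramp": print("not lifted"); /    if mode!="ramp": arg=float(sys.argv[6]); nr=int(sys.argv[7])/; s/>-.238/>-.244/' ctl.py
```

Request:
step_arm:
  steps:
    - [0.2,-1.8,-0.2,0,0,0]
    - [0.1,-1.8,-0.2,0,0,0]
    - [0.2,-1.7,-0.3,0,0,0]
    - [0.1,-1.8,-0.2,0,0,0]

```text
clock: 8.27
position: [0.5423, 0.0018, 0.2256]
ee_rot: [0.139, -3.138, -0.0]
force: [0.7, 1.1, 1.4]
width: 0.191
gripper_force: 10.0
```

```bash
python3 ctl.py mpc 0.0 4 3 .12 .2 4
```

```text
t 8.267 b -0.251 -0.248 -0.250 -> -0.2496
t 8.317 b -0.250 -0.249 -0.250 -> -0.2496
t 8.367 b -0.250 -0.249 -0.250 -> -0.2497
a now 0.1598
[[0.1, -1.2, -0.2, 0, 0, 0], [0.1, -1.2, -0.2, 0, 0, 0], [0.1, -1.2, -0.3, 0, 0, 0], [0.1, -1.1, -0.2, 0, 0, 0]]
```

Request:
step_arm:
  steps:
    - [0.1,-1.2,-0.2,0,0,0]
    - [0.1,-1.2,-0.2,0,0,0]
    - [0.1,-1.2,-0.3,0,0,0]
    - [0.1,-1.1,-0.2,0,0,0]

```text
clock: 8.75
position: [0.5427, -0.0029, 0.2247]
ee_rot: [0.138, -3.138, -0.0]
force: [0.2, 1.8, 1.4]
width: 0.191
gripper_force: 10.0
```

```bash
python3 ctl.py mpc 0.0 4 3 .12 .23 4
```

```text
t 8.750 b -0.251 -0.249 -0.249 -> -0.2497
t 8.800 b -0.250 -0.249 -0.250 -> -0.2496
t 8.850 b -0.250 -0.249 -0.250 -> -0.2495
a now 0.1997
[[0.1, -0.9, -0.2, 0, 0, 0], [0.1, -0.9, -0.2, 0, 0, 0], [0.1, -0.9, -0.2, 0, 0, 0], [0.0, -0.9, -0.2, 0, 0, 0]]
```

Request:
step_arm:
  steps:
    - [0.1,-0.9,-0.2,0,0,0]
    - [0.1,-0.9,-0.2,0,0,0]
    - [0.1,-0.9,-0.2,0,0,0]
    - [0.0,-0.9,-0.2,0,0,0]

```text
clock: 9.23
position: [0.543, -0.0065, 0.2239]
ee_rot: [0.138, -3.139, -0.0]
force: [0.8, 2.1, 1.7]
width: 0.193
gripper_force: 10.0
```

```bash
python3 ctl.py mpc 0.0 4 3 .12 .26 4
```

```text
t 9.233 b -0.251 -0.249 -0.250 -> -0.2501
t 9.283 b -0.250 -0.248 -0.250 -> -0.2494
t 9.333 b -0.250 -0.249 -0.250 -> -0.2498
a now 0.2304
[[0.1, -0.9, -0.2, 0, 0, 0], [0.1, -0.8, -0.2, 0, 0, 0], [0.1, -0.9, -0.2, 0, 0, 0], [0.0, -0.8, -0.2, 0, 0, 0]]
```

Request:
step_arm:
  steps:
    - [0.1,-0.9,-0.2,0,0,0]
    - [0.1,-0.8,-0.2,0,0,0]
    - [0.1,-0.9,-0.2,0,0,0]
    - [0.0,-0.8,-0.2,0,0,0]

```text
clock: 9.72
position: [0.5433, -0.01, 0.2231]
ee_rot: [-0.138, 3.139, -0.0]
force: [-0.4, 1.9, 1.7]
width: 0.189
gripper_force: 10.0
```

```bash
python3 ctl.py mpc 0.0 4 3 .12 .29 4
```

```text
t 9.717 b -0.251 -0.248 -0.250 -> -0.2495
t 9.767 b -0.250 -0.248 -0.250 -> -0.2493
t 9.817 b -0.251 -0.248 -0.250 -> -0.2496
a now 0.2596
[[0.1, -0.9, -0.3, 0, 0, 0], [0.1, -0.9, -0.2, 0, 0, 0], [0.0, -0.8, -0.2, 0, 0, 0], [0.1, -0.9, -0.3, 0, 0, 0]]
```

Request:
step_arm:
  steps:
    - [0.1,-0.9,-0.3,0,0,0]
    - [0.1,-0.9,-0.2,0,0,0]
    - [0.0,-0.8,-0.2,0,0,0]
    - [0.1,-0.9,-0.3,0,0,0]

```text
clock: 10.2
position: [0.5437, -0.0134, 0.2221]
ee_rot: [-0.138, 3.138, 0.0]
force: [-0.6, 1.5, 2.7]
width: 0.193
gripper_force: 10.0
```

```bash
python3 ctl.py mpc 0.0 4 3 .12 .32 4
```

```text
t 10.200 b -0.250 -0.247 -0.250 -> -0.2488
t 10.250 b -0.251 -0.248 -0.250 -> -0.2497
t 10.300 b -0.250 -0.247 -0.250 -> -0.2491
a now 0.2899
[[0.1, -0.9, -0.3, 0, 0, 0], [0.1, -0.8, -0.2, 0, 0, 0], [0.0, -0.9, -0.3, 0, 0, 0], [0.1, -0.8, -0.3, 0, 0, 0]]
```

Request:
step_arm:
  steps:
    - [0.1,-0.9,-0.3,0,0,0]
    - [0.1,-0.8,-0.2,0,0,0]
    - [0.0,-0.9,-0.3,0,0,0]
    - [0.1,-0.8,-0.3,0,0,0]

```text
clock: 10.68
position: [0.544, -0.0168, 0.221]
ee_rot: [-0.138, 3.138, 0.0]
force: [0.5, 2.2, 1.0]
width: 0.191
gripper_force: 10.0
```

```bash
python3 ctl.py mpc 0.0 4 3 .12 .35 4
```

```text
t 10.683 b -0.250 -0.246 -0.250 -> -0.2486
t 10.733 b -0.251 -0.248 -0.250 -> -0.2496
t 10.783 b -0.251 -0.247 -0.250 -> -0.2492
a now 0.3196
[[0.1, -0.9, -0.3, 0, 0, 0], [0.0, -0.8, -0.3, 0, 0, 0], [0.1, -0.9, -0.3, 0, 0, 0], [0.1, -0.8, -0.3, 0, 0, 0]]
```

Request:
step_arm:
  steps:
    - [0.1,-0.9,-0.3,0,0,0]
    - [0.0,-0.8,-0.3,0,0,0]
    - [0.1,-0.9,-0.3,0,0,0]
    - [0.1,-0.8,-0.3,0,0,0]

```text
clock: 11.17
position: [0.5443, -0.0202, 0.2198]
ee_rot: [-0.138, 3.138, 0.0]
force: [-0.4, 1.4, 0.9]
width: 0.191
gripper_force: 10.0
```

```bash
python3 ctl.py mpc 0.0 4 3 .12 .38 4
```

```text
t 11.167 b -0.251 -0.247 -0.250 -> -0.2493
t 11.217 b -0.250 -0.247 -0.250 -> -0.2489
t 11.267 b -0.250 -0.248 -0.251 -> -0.2496
a now 0.3496
[[0.1, -0.9, -0.3, 0, 0, 0], [0.0, -0.8, -0.3, 0, 0, 0], [0.1, -0.9, -0.3, 0, 0, 0], [0.1, -0.8, -0.4, 0, 0, 0]]
```

Request:
step_arm:
  steps:
    - [0.1,-0.9,-0.3,0,0,0]
    - [0.0,-0.8,-0.3,0,0,0]
    - [0.1,-0.9,-0.3,0,0,0]
    - [0.1,-0.8,-0.4,0,0,0]

```text
clock: 11.65
position: [0.5446, -0.0237, 0.2185]
ee_rot: [-0.138, 3.138, 0.0]
force: [0.1, 1.2, 2.7]
width: 0.193
gripper_force: 10.0
```

```bash
python3 ctl.py mpc 0.0 4 3 .12 .41 4
```

```text
t 11.650 b -0.251 -0.248 -0.250 -> -0.2497
t 11.700 b -0.251 -0.248 -0.250 -> -0.2495
t 11.750 b -0.250 -0.247 -0.250 -> -0.2490
a now 0.3799
[[0.1, -0.8, -0.3, 0, 0, 0], [0.0, -0.9, -0.4, 0, 0, 0], [0.1, -0.8, -0.3, 0, 0, 0], [0.1, -0.8, -0.3, 0, 0, 0]]
```

Request:
step_arm:
  steps:
    - [0.1,-0.8,-0.3,0,0,0]
    - [0.0,-0.9,-0.4,0,0,0]
    - [0.1,-0.8,-0.3,0,0,0]
    - [0.1,-0.8,-0.3,0,0,0]

```text
clock: 12.13
position: [0.5449, -0.0269, 0.2172]
ee_rot: [-0.138, 3.139, 0.0]
force: [0.5, 2.2, 1.1]
width: 0.191
gripper_force: 10.0
```

```bash
python3 ctl.py mpc 0.0 4 3 .12 .44 4
```

```text
t 12.133 b -0.245 -0.242 -0.245 -> -0.2440
t 12.183 b -0.242 -0.239 -0.243 -> -0.2411
t 12.233 b -0.239 -0.237 -0.238 -> -0.2379
LIFTED
a now 0.4097
th al 11.90 be 2.73 a0 0.2309 | b -0.2288 v 0.2023 | cost 0.1
[[-1.8, 20.9, 6.8, 0, 0, 0], [-0.4, 4.0, 0.9, 0, 0, 0], [0.4, -3.6, -0.8, 0, 0, 0], [0.4, -5.4, -1.3, 0, 0, 0]]
pred [[-0.1715, 0.0692], [-0.1645, 0.0694]] a [0.226, 0.192, 0.223, 0.269]
```

```bash
python3 - <<'E'
import json; s=json.load(open("st.json")); s["pend"]=[]; s["th"]=[12,2.7,.338]; json.dump(s,open("st.json","w"))
t=open("ctl.py").read()
t=t.replace("PR=np.array([12,2.7,.22])","PR=np.array([12,2.7,.338])").replace("r=list((th-PR)/SD)","r=list((th-PR)/SD)+[(th[2]+.25*th[1]/th[0]-.394)/.008]")
t=t.replace("r.append(v/.3)","r.append((v-.05)/.03)").replace("da/.03","da/.015")
open("ctl.py","w").write(t)
E
python3 ctl.py mpc 0.0 4 2 .12
```

```text
t 12.283 b -0.236 -0.231 -0.234 -> -0.2337
t 12.333 b -0.228 -0.224 -0.228 -> -0.2267
a now 0.4097
th al 12.11 be 2.71 a0 0.3371 | b -0.2230 v 0.1092 | cost 0.1
[[-0.2, 1.6, 0.6, 0, 0, 0], [-0.1, 1.0, 0.5, 0, 0, 0], [0.0, 0.6, 0.2, 0, 0, 0], [0.0, 0.3, 0.1, 0, 0, 0]]
pred [[-0.1817, 0.1223], [-0.1697, 0.1191]] a [0.395, 0.386, 0.381, 0.378]
```

Request:
step_arm:
  steps:
    - [-0.2,1.6,0.6,0,0,0]
    - [-0.1,1.0,0.5,0,0,0]
    - [0.0,0.6,0.2,0,0,0]
    - [0.0,0.3,0.1,0,0,0]

```text
clock: 12.72
position: [0.5445, -0.0237, 0.2186]
ee_rot: [0.138, -3.138, 0.001]
force: [0.8, -0.5, 0.1]
width: 0.192
gripper_force: 10.0
```

```bash
python3 ctl.py mpc 0.0 4 2 .12
```

```text
t 12.717 b -0.174 -0.165 -0.171 -> -0.1697
t 12.767 b -0.167 -0.156 -0.163 -> -0.1618
a now 0.3781
th al 12.52 be 2.87 a0 0.3321 | b -0.1538 v 0.1652 | cost 0.3
[[-0.3, 3.0, 1.2, 0, 0, 0], [-0.1, 0.8, 0.3, 0, 0, 0], [0.1, -0.3, -0.1, 0, 0, 0], [0.0, -0.8, -0.3, 0, 0, 0]]
pred [[-0.1067, 0.1094], [-0.096, 0.1039]] a [0.351, 0.344, 0.347, 0.354]
```

Request:
step_arm:
  steps:
    - [-0.3,3.0,1.2,0,0,0]
    - [-0.1,0.8,0.3,0,0,0]
    - [0.1,-0.3,-0.1,0,0,0]
    - [0.0,-0.8,-0.3,0,0,0]

```text
clock: 13.15
position: [0.5442, -0.0205, 0.2199]
ee_rot: [-0.139, 3.138, 0.0]
force: [-0.2, -0.0, 0.8]
width: 0.193
gripper_force: 10.0
```

```bash
python3 ctl.py mpc -0.005 4 2 .12
```

```text
t 13.150 b -0.111 -0.096 -0.107 -> -0.1044
t 13.200 b -0.106 -0.089 -0.101 -> -0.0983
a now 0.3540
th al 12.41 be 2.95 a0 0.3297 | b -0.0926 v 0.1157 | cost 0.3
[[0.1, -0.3, -0.2, 0, 0, 0], [-0.1, 0.3, 0.2, 0, 0, 0], [0.0, 0.6, 0.2, 0, 0, 0], [-0.1, 0.8, 0.3, 0, 0, 0]]
pred [[-0.0528, 0.1212], [-0.0409, 0.1169]] a [0.357, 0.354, 0.349, 0.342]
```

Request:
step_arm:
  steps:
    - [0.1,-0.3,-0.2,0,0,0]
    - [-0.1,0.3,0.2,0,0,0]
    - [0.0,0.6,0.2,0,0,0]
    - [-0.1,0.8,0.3,0,0,0]

```text
clock: 13.58
position: [0.5441, -0.0194, 0.2203]
ee_rot: [0.138, -3.138, 0.0]
force: [0.1, -0.1, 2.2]
width: 0.187
gripper_force: 10.0
```

```bash
python3 ctl.py mpc -0.005 4 2 .12
```

```text
t 13.583 b -0.060 -0.036 -0.053 -> -0.0493
t 13.633 b -0.054 -0.027 -0.046 -> -0.0417
a now 0.3416
th al 12.24 be 3.06 a0 0.3270 | b -0.0355 v 0.1343 | cost 0.4
[[-0.2, 3.0, 1.0, 0, 0, 0], [-0.2, 1.5, 0.5, 0, 0, 0], [0.0, 0.2, 0.0, 0, 0, 0], [0.1, -0.7, -0.2, 0, 0, 0]]
pred [[-0.0033, 0.0403], [-0.0006, 0.014]] a [0.315, 0.302, 0.3, 0.306]
```

Request:
step_arm:
  steps:
    - [-0.2,3.0,1.0,0,0,0]
    - [-0.2,1.5,0.5,0,0,0]
    - [0.0,0.2,0.0,0,0,0]
    - [0.1,-0.7,-0.2,0,0,0]

```text
clock: 14.02
position: [0.5437, -0.0149, 0.2215]
ee_rot: [0.139, -3.138, -0.0]
force: [-1.3, -0.6, 2.3]
width: 0.193
gripper_force: 10.0
```

```bash
python3 ctl.py mpc -0.002 4 3 .12
python3 - <<'E'
import cv2; a=cv2.imread("pics/last.png"); cv2.imwrite("pics/p1.png",cv2.resize(a[195:255,205:265],(600,600),interpolation=cv2.INTER_CUBIC))
E
```

```text
t 14.017 b -0.018 0.012 -0.009 -> -0.0045
t 14.067 b -0.018 0.013 -0.009 -> -0.0038
t 14.117 b -0.016 0.014 -0.009 -> -0.0030
a now 0.3064
th al 12.29 be 3.03 a0 0.3277 | b -0.0029 v -0.0067 | cost 0.4
[[0.2, -2.6, -0.8, 0, 0, 0], [0.1, -1.0, -0.4, 0, 0, 0], [0.0, 0.0, 0.0, 0, 0, 0], [-0.1, 0.4, 0.1, 0, 0, 0]]
pred [[-0.0069, 0.0018], [-0.0064, 0.0078]] a [0.329, 0.338, 0.338, 0.335]
```

View pics/p1.png

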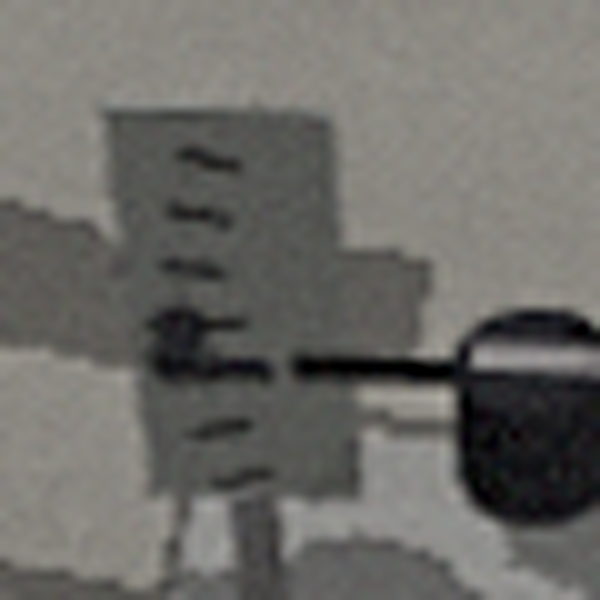

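Run:
```python
import cv2, numpy as np
def cent(im,c,r0=228,r1=238):
    g=im[r0:r1,c].max(1).astype(float); w=np.clip(np.percentile(g,70)-25-g,0,None); return round(float((w*np.arange(r0,r1)).sum()/(w.sum()+1e-9)),2), int(w.sum())
ix=np.mean([cv2.imread(f"pics/{n}.png") for n in ("scene0","s2","s3","last")],0); l=cv2.imread("pics/last.png")
print([(c,cent(ix,c)) for c in range(226,235)]); print([(c,cent(l,c)) for c in range(226,248)])
```

```text
[(226, (231.43, 59)), (227, (232.49, 73)), (228, (232.83, 92)), (229, (232.9, 87)), (230, (231.41, 65)), (231, (231.66, 54)), (232, (0.0, 0)), (233, (0.0, 0)), (234, (0.0, 0))]
[(226, (231.81, 74)), (227, (232.7, 72)), (228, (232.95, 81)), (229, (232.92, 80)), (230, (231.42, 63)), (231, (231.68, 50)), (232, (0.0, 0)), (233, (0.0, 0)), (234, (231.23, 39)), (235, (231.22, 103)), (236, (231.35, 95)), (237, (231.33, 79)), (238, (231.25, 97)), (239, (231.39, 103)), (240, (231.32, 106)), (241, (231.39, 128)), (242, (231.38, 123)), (243, (231.37, 116)), (244, (231.4, 130)), (245, (231.43, 142)), (246, (231.85, 234)), (247, (232.28, 250))]
```

Request:
step_arm:
  steps:
    - [0.2,-2.6,-0.8,0,0,0]
    - [0.1,-1.0,-0.4,0,0,0]
    - [0.0,0.0,0.0,0,0,0]
    - [-0.1,0.4,0.1,0,0,0]

```text
clock: 14.5
position: [0.544, -0.0183, 0.2203]
ee_rot: [0.138, -3.138, -0.001]
force: [-0.1, 1.0, 1.2]
width: 0.193
gripper_force: 10.0
```

```bash
python3 ctl.py mpc 0.004 5 3 .12
```

```text
t 14.500 b -0.012 0.020 -0.004 -> 0.0020
t 14.550 b -0.009 0.023 -0.002 -> 0.0045
t 14.600 b -0.009 0.027 -0.000 -> 0.0067
a now 0.3345
th al 11.87 be 3.07 a0 0.3256 | b 0.0081 v 0.0449 | cost 0.6
[[-0.3, 3.6, 1.2, 0, 0, 0], [0.0, 0.8, 0.3, 0, 0, 0], [0.0, -0.7, -0.2, 0, 0, 0], [0.1, -1.1, -0.4, 0, 0, 0], [0.1, -1.3, -0.4, 0, 0, 0]]
pred [[0.0122, -0.0252], [0.0098, -0.023]] a [0.303, 0.296, 0.302, 0.312, 0.323]
```

Request:
step_arm:
  steps:
    - [-0.3,3.6,1.2,0,0,0]
    - [0.0,0.8,0.3,0,0,0]
    - [0.0,-0.7,-0.2,0,0,0]
    - [0.1,-1.1,-0.4,0,0,0]
    - [0.1,-1.3,-0.4,0,0,0]

```text
clock: 15.07
position: [0.5439, -0.017, 0.2209]
ee_rot: [-0.139, 3.139, 0.001]
force: [-0.0, 1.4, -0.6]
width: 0.196
gripper_force: 10.0
```

```bash
python3 ctl.py mpc 0.004 5 3 .12
```

```text
t 15.067 b 0.006 0.043 0.016 -> 0.0225
t 15.117 b 0.006 0.043 0.016 -> 0.0225
t 15.167 b 0.007 0.045 0.017 -> 0.0236
a now 0.3231
th al 12.27 be 3.33 a0 0.3241 | b 0.0233 v 0.0102 | cost 0.9
[[-0.2, 3.2, 1.0, 0, 0, 0], [0.0, 0.0, 0.0, 0, 0, 0], [0.1, -1.2, -0.4, 0, 0, 0], [0.1, -1.3, -0.4, 0, 0, 0], [0.1, -1.2, -0.4, 0, 0, 0]]
pred [[0.014, -0.0424], [0.0103, -0.032]] a [0.295, 0.295, 0.306, 0.317, 0.327]
```

```bash
sed -i 's#-.394)/.008#-.394)/.03#; s/\[-14:\]/[-9:]/; s#(v-.05)/.03#(v-.05)/.2#' ctl.py
```

Request:
step_arm:
  steps:
    - [-0.2,3.2,1.0,0,0,0]
    - [0.0,0.0,0.0,0,0,0]
    - [0.1,-1.2,-0.4,0,0,0]
    - [0.1,-1.3,-0.4,0,0,0]
    - [0.1,-1.2,-0.4,0,0,0]

```text
clock: 15.63
position: [0.544, -0.0175, 0.2207]
ee_rot: [0.139, -3.139, -0.001]
force: [-0.4, 1.8, 0.3]
width: 0.19
gripper_force: 10.0
```

```bash
python3 ctl.py mpc 0.004 5 3 .12
```

```text
t 15.633 b 0.004 0.041 0.015 -> 0.0208
t 15.683 b 0.004 0.042 0.015 -> 0.0210
t 15.733 b 0.004 0.042 0.015 -> 0.0211
a now 0.3275
th al 12.00 be 3.35 a0 0.3234 | b 0.0198 v -0.0035 | cost 1.0
[[-0.2, 2.6, 0.9, 0, 0, 0], [-0.1, 0.2, 0.0, 0, 0, 0], [0.1, -0.8, -0.2, 0, 0, 0], [0.1, -0.9, -0.3, 0, 0, 0], [0.1, -0.8, -0.3, 0, 0, 0]]
pred [[0.0115, -0.0321], [0.0087, -0.0254]] a [0.305, 0.303, 0.31, 0.318, 0.325]
```

Run:
```python
t=open("ctl.py").read()
for a,b in [("x[6+2*i]","x[7+2*i]"),("x[5+2*i]","x[6+2*i]"),("x[3+2*i:5+2*i]","x[4+2*i:6+2*i]"),("x[:3]","x[:4]"),
 ("def sim(b,v,al,be,a0,ts,bp)","def sim(b,v,al,be,a0,tau,ts,bp)"),("tg-TAU","tg-tau"),("PR=np.array([12,2.7,.338])","PR=np.array([12,2.9,.328,.05])"),
 ("SD=np.array([2.5,1.2,.1])","SD=np.array([2.5,1.2,.1,.04])"),('+[(th[2]+.25*th[1]/th[0]-.394)/.03]',''),("a0 %.4f |","a0 %.4f tau %.3f |"),
 ('pr=np.array(st.get("th",[12,2.7,.22]))','pr=np.array((st["th"]+[.05])[:4])')]:
    assert a in t,a; t=t.replace(a,b)
open("ctl.py","w").write(t)
```

Request:
step_arm:
  steps:
    - [-0.2,2.6,0.9,0,0,0]
    - [-0.1,0.2,0.0,0,0,0]
    - [0.1,-0.8,-0.2,0,0,0]
    - [0.1,-0.9,-0.3,0,0,0]
    - [0.1,-0.8,-0.3,0,0,0]

```text
clock: 16.2
position: [0.544, -0.0173, 0.2208]
ee_rot: [0.138, -3.139, -0.0]
force: [-0.6, 1.6, -0.5]
width: 0.19
gripper_force: 10.0
```

```bash
python3 ctl.py mpc 0.004 5 3 .12
```

```text
t 16.200 b 0.003 0.040 0.014 -> 0.0198
t 16.250 b 0.003 0.041 0.014 -> 0.0201
t 16.300 b 0.004 0.041 0.015 -> 0.0207
a now 0.3249
th al 12.03 be 3.48 a0 0.3228 tau 0.035 | b 0.0198 v 0.0042 | cost 1.0
[[-0.3, 2.7, 0.9, 0, 0, 0], [0.0, 0.2, 0.1, 0, 0, 0], [0.1, -0.8, -0.3, 0, 0, 0], [0.1, -1.1, -0.3, 0, 0, 0], [0.1, -1.0, -0.4, 0, 0, 0]]
pred [[0.012, -0.0337], [0.0091, -0.0257]] a [0.301, 0.299, 0.306, 0.316, 0.325]
```

```bash
sed -i 's#x\[6+2\*i\])/.003#x[6+2*i])/.0015#; s#x\[7+2\*i\])/.012#x[7+2*i])/.004#' ctl.py; grep -c "/.0015" ctl.py
```

```text
1
```

Request:
step_arm:
  steps:
    - [-0.3,2.7,0.9,0,0,0]
    - [0.0,0.2,0.1,0,0,0]
    - [0.1,-0.8,-0.3,0,0,0]
    - [0.1,-1.1,-0.3,0,0,0]
    - [0.1,-1.0,-0.4,0,0,0]

```text
clock: 16.77
position: [0.544, -0.0173, 0.2208]
ee_rot: [0.139, -3.139, -0.001]
force: [0.3, 2.2, -0.6]
width: 0.192
gripper_force: 10.0
```

```bash
python3 ctl.py mpc 0.005 5 3 .12
```

```text
t 16.767 b 0.003 0.038 0.012 -> 0.0184
t 16.817 b 0.002 0.039 0.011 -> 0.0183
t 16.867 b 0.002 0.039 0.011 -> 0.0180
a now 0.3249
th al 12.22 be 3.86 a0 0.3226 tau 0.030 | b 0.0169 v -0.0033 | cost 1.5
[[-0.2, 1.8, 0.6, 0, 0, 0], [0.0, 0.3, 0.1, 0, 0, 0], [0.0, -0.6, -0.2, 0, 0, 0], [0.1, -0.7, -0.2, 0, 0, 0], [0.0, -0.6, -0.2, 0, 0, 0]]
pred [[0.0106, -0.0225], [0.0086, -0.017]] a [0.309, 0.306, 0.312, 0.318, 0.323]
```

```bash
sed -i 's/,loss="soft_l1"//; s/\[-9:\]/[-6:]/' ctl.py
```

Request:
step_arm:
  steps:
    - [-0.2,2.2,0.7,0,0,0]
    - [0.0,0.3,0.1,0,0,0]
    - [0.0,-0.4,-0.1,0,0,0]
    - [0.0,-0.3,-0.1,0,0,0]
    - [0.0,-0.4,-0.1,0,0,0]

```text
clock: 17.33
position: [0.5439, -0.0159, 0.2213]
ee_rot: [-0.138, 3.138, 0.0]
force: [0.1, 0.5, -1.7]
width: 0.189
gripper_force: 10.0
```

```bash
python3 - <<'E'
import json,numpy as np; s=json.load(open("st.json")); s["pend"]=[float(x) for x in s["u"]+np.cumsum([2.2,.3,-.4,-.3,-.4])]; json.dump(s,open("st.json","w"))
E
python3 ctl.py mpc 0.005 5 3 .12
```

```text
t 17.333 b -0.005 0.029 0.003 -> 0.0097
t 17.383 b -0.007 0.027 0.001 -> 0.0076
t 17.433 b -0.009 0.026 -0.000 -> 0.0064
a now 0.3126
th al 12.26 be 2.94 a0 0.3205 tau 0.045 | b 0.0035 v -0.0477 | cost 0.3
[[0.3, -3.0, -1.0, 0, 0, 0], [0.1, -0.7, -0.3, 0, 0, 0], [-0.1, 0.6, 0.2, 0, 0, 0], [-0.1, 1.1, 0.4, 0, 0, 0], [-0.1, 1.0, 0.4, 0, 0, 0]]
pred [[-0.0021, 0.0207], [-0.0001, 0.02]] a [0.339, 0.345, 0.34, 0.33, 0.321]
```

Request:
step_arm:
  steps:
    - [0.3,-3.0,-1.0,0,0,0]
    - [0.1,-0.7,-0.3,0,0,0]
    - [-0.1,0.6,0.2,0,0,0]
    - [-0.1,1.1,0.4,0,0,0]
    - [-0.1,1.0,0.4,0,0,0]

```text
clock: 17.9
position: [0.544, -0.0171, 0.2211]
ee_rot: [-0.138, 3.138, -0.001]
force: [0.6, -0.3, -1.8]
width: 0.191
gripper_force: 10.0
```

```bash
python3 ctl.py mpc 0.005 5 3 .12
```

```text
t 17.900 b -0.009 0.028 -0.000 -> 0.0070
t 17.950 b -0.008 0.029 0.001 -> 0.0082
t 18.000 b -0.003 0.030 0.002 -> 0.0105
a now 0.3213
th al 12.40 be 2.54 a0 0.3193 tau 0.031 | b 0.0122 v 0.0430 | cost 0.5
[[-0.2, 3.0, 0.9, 0, 0, 0], [-0.1, 0.5, 0.2, 0, 0, 0], [0.1, -0.8, -0.3, 0, 0, 0], [0.1, -1.3, -0.4, 0, 0, 0], [0.1, -1.1, -0.3, 0, 0, 0]]
pred [[0.013, -0.0283], [0.0104, -0.0244]] a [0.295, 0.291, 0.298, 0.309, 0.319]
```

Request:
step_arm:
  steps:
    - [-0.2,3.0,0.9,0,0,0]
    - [-0.1,0.5,0.2,0,0,0]
    - [0.1,-0.8,-0.3,0,0,0]
    - [0.1,-1.3,-0.4,0,0,0]
    - [0.1,-1.1,-0.3,0,0,0]

```text
clock: 18.47
position: [0.544, -0.0165, 0.2212]
ee_rot: [-0.138, 3.138, 0.001]
force: [-0.5, 1.0, 2.4]
width: 0.192
gripper_force: 10.0
```

```bash
python3 ctl.py mpc 0.005 5 3 .12
```

```text
t 18.467 b -0.004 0.030 0.004 -> 0.0107
t 18.517 b -0.006 0.029 0.002 -> 0.0092
t 18.567 b -0.008 0.026 0.001 -> 0.0070
a now 0.3187
th al 12.18 be 2.69 a0 0.3197 tau 0.027 | b 0.0061 v -0.0280 | cost 0.6
[[0.1, -1.0, -0.4, 0, 0, 0], [0.0, -0.2, 0.0, 0, 0, 0], [0.0, 0.2, 0.0, 0, 0, 0], [-0.1, 0.5, 0.2, 0, 0, 0], [0.0, 0.4, 0.1, 0, 0, 0]]
pred [[0.0025, 0.0055], [0.003, 0.0056]] a [0.327, 0.329, 0.327, 0.323, 0.32]
```

Request:
step_arm:
  steps:
    - [0.1,-1.0,-0.4,0,0,0]
    - [0.0,-0.2,0.0,0,0,0]
    - [0.0,0.2,0.0,0,0,0]
    - [-0.1,0.5,0.2,0,0,0]
    - [0.0,0.4,0.1,0,0,0]

```text
clock: 19.03
position: [0.544, -0.0167, 0.221]
ee_rot: [-0.138, 3.138, -0.0]
force: [-0.2, 0.5, 2.5]
width: 0.193
gripper_force: 10.0
```

```bash
python3 ctl.py mpc 0.005 6 3 .12
```

```text
t 19.033 b -0.011 0.019 -0.004 -> 0.0018
t 19.083 b -0.011 0.020 -0.004 -> 0.0023
t 19.133 b -0.010 0.020 -0.005 -> 0.0024
a now 0.3196
th al 12.14 be 2.79 a0 0.3198 tau 0.028 | b 0.0027 v 0.0045 | cost 0.5
[[0.0, 0.0, 0.0, 0, 0, 0], [0.0, 0.1, 0.1, 0, 0, 0], [0.0, 0.0, 0.0, 0, 0, 0], [0.0, 0.1, 0.0, 0, 0, 0], [0.0, 0.0, 0.0, 0, 0, 0], [0.0, 0.0, 0.0, 0, 0, 0]]
pred [[0.0046, 0.0014], [0.0047, 0.0003]] a [0.32, 0.319, 0.319, 0.318, 0.318, 0.318]
```

Request:
step_arm:
  steps:
    - [0.0,0.0,0.0,0,0,0]
    - [0.0,0.1,0.1,0,0,0]
    - [0.0,0.0,0.0,0,0,0]
    - [0.0,0.1,0.0,0,0,0]
    - [0.0,0.0,0.0,0,0,0]
    - [0.0,0.0,0.0,0,0,0]

```text
clock: 19.68
position: [0.544, -0.0165, 0.2211]
ee_rot: [-0.138, 3.139, 0.0]
force: [1.4, 0.5, 0.9]
width: 0.196
gripper_force: 10.0
```

```bash
python3 ctl.py mpc 0.006 6 3 .12
```

```text
t 19.683 b -0.013 0.019 -0.007 -> 0.0005
t 19.733 b -0.015 0.018 -0.007 -> -0.0006
t 19.783 b -0.015 0.015 -0.007 -> -0.0018
a now 0.3178
th al 11.72 be 3.13 a0 0.3203 tau 0.029 | b -0.0015 v -0.0119 | cost 0.7
[[0.1, -1.5, -0.5, 0, 0, 0], [0.0, -0.2, -0.1, 0, 0, 0], [0.0, 0.4, 0.2, 0, 0, 0], [-0.1, 0.6, 0.2, 0, 0, 0], [0.0, 0.5, 0.1, 0, 0, 0], [0.0, 0.4, 0.2, 0, 0, 0]]
pred [[0.0026, 0.0164], [0.004, 0.0116]] a [0.331, 0.333, 0.329, 0.324, 0.32, 0.316]
```

Request:
step_arm:
  steps:
    - [0.1,-1.5,-0.5,0,0,0]
    - [0.0,-0.2,-0.1,0,0,0]
    - [0.0,0.4,0.2,0,0,0]
    - [-0.1,0.6,0.2,0,0,0]
    - [0.0,0.5,0.1,0,0,0]
    - [0.0,0.4,0.2,0,0,0]

```text
clock: 20.33
position: [0.5439, -0.0164, 0.2212]
ee_rot: [-0.138, 3.139, -0.0]
force: [0.1, 1.1, 0.5]
width: 0.188
gripper_force: 10.0
```

```bash
python3 ctl.py mpc 0.006 6 3 .12
```

```text
t 20.333 b -0.016 0.015 -0.008 -> -0.0024
t 20.383 b -0.016 0.014 -0.008 -> -0.0027
t 20.433 b -0.017 0.014 -0.008 -> -0.0031
a now 0.3161
th al 11.39 be 3.08 a0 0.3208 tau 0.039 | b -0.0027 v -0.0043 | cost 0.3
[[0.1, -1.6, -0.6, 0, 0, 0], [0.0, -0.3, -0.1, 0, 0, 0], [0.0, 0.4, 0.2, 0, 0, 0], [-0.1, 0.6, 0.2, 0, 0, 0], [0.0, 0.5, 0.1, 0, 0, 0], [0.0, 0.4, 0.2, 0, 0, 0]]
pred [[0.0025, 0.0172], [0.0039, 0.0119]] a [0.33, 0.333, 0.329, 0.324, 0.32, 0.316]
```

Request:
step_arm:
  steps:
    - [0.1,-1.6,-0.6,0,0,0]
    - [0.0,-0.3,-0.1,0,0,0]
    - [0.0,0.4,0.2,0,0,0]
    - [-0.1,0.6,0.2,0,0,0]
    - [0.0,0.3,0.1,0,0,0]

```text
clock: 20.9
position: [0.544, -0.0169, 0.2211]
ee_rot: [-0.139, 3.138, -0.0]
force: [0.8, 1.0, -0.0]
width: 0.19
gripper_force: 10.0
```

```bash
python3 - <<'E'
import json,numpy as np; s=json.load(open("st.json")); s["pend"]=[float(x) for x in s["u"]+np.cumsum([-1.6,-.3,.4,.6,.3])]; json.dump(s,open("st.json","w"))
E
python3 ctl.py mpc 0.006 5 3 .12
```

```text
t 20.900 b -0.016 0.017 -0.007 -> -0.0014
t 20.950 b -0.015 0.017 -0.006 -> -0.0007
t 21.000 b -0.013 0.019 -0.006 -> 0.0006
a now 0.3213
th al 11.18 be 3.23 a0 0.3209 tau 0.042 | b 0.0013 v 0.0160 | cost 0.3
[[0.0, 0.3, 0.1, 0, 0, 0], [0.0, 0.2, 0.0, 0, 0, 0], [0.0, 0.1, 0.1, 0, 0, 0], [0.0, -0.1, -0.1, 0, 0, 0], [0.0, 0.0, 0.0, 0, 0, 0]]
pred [[0.0059, 0.0044], [0.0062, 0.0018]] a [0.319, 0.317, 0.316, 0.317, 0.317]
```

Request:
step_arm:
  steps:
    - [0.0,0.3,0.1,0,0,0]
    - [0.0,0.2,0.0,0,0,0]
    - [0.0,0.1,0.1,0,0,0]
    - [0.0,-0.1,-0.1,0,0,0]
    - [0.0,0.0,0.0,0,0,0]

```text
clock: 21.47
position: [0.5439, -0.0165, 0.2212]
ee_rot: [-0.138, 3.139, -0.0]
force: [0.1, 0.9, 0.4]
width: 0.196
gripper_force: 10.0
```

```bash
python3 ctl.py mpc 0.006 6 3 .12
```

```text
t 21.467 b -0.013 0.019 -0.004 -> 0.0012
t 21.517 b -0.011 0.019 -0.005 -> 0.0017
t 21.567 b -0.012 0.021 -0.004 -> 0.0022
a now 0.3169
th al 11.80 be 2.99 a0 0.3213 tau 0.047 | b 0.0012 v -0.0103 | cost 0.3
[[0.1, -1.4, -0.4, 0, 0, 0], [0.0, -0.2, -0.1, 0, 0, 0], [0.0, 0.3, 0.1, 0, 0, 0], [0.0, 0.4, 0.1, 0, 0, 0], [-0.1, 0.5, 0.2, 0, 0, 0], [0.0, 0.3, 0.1, 0, 0, 0]]
pred [[0.0033, 0.0133], [0.0044, 0.0097]] a [0.329, 0.331, 0.328, 0.325, 0.32, 0.318]
```

Request:
step_arm:
  steps:
    - [0.1,-1.4,-0.4,0,0,0]
    - [0.0,-0.2,-0.1,0,0,0]
    - [0.0,0.3,0.1,0,0,0]
    - [0.0,0.4,0.1,0,0,0]
    - [-0.1,0.5,0.2,0,0,0]
    - [0.0,0.3,0.1,0,0,0]

```text
clock: 22.12
position: [0.544, -0.0165, 0.2212]
ee_rot: [-0.138, 3.138, -0.0]
force: [0.9, 0.4, 0.3]
width: 0.192
gripper_force: 10.0
```

```bash
python3 ctl.py mpc 0.006 6 3 .12
```

```text
t 22.117 b -0.009 0.026 -0.002 -> 0.0058
t 22.167 b -0.009 0.025 -0.001 -> 0.0056
t 22.217 b -0.008 0.026 -0.001 -> 0.0065
a now 0.3178
th al 11.75 be 2.98 a0 0.3213 tau 0.045 | b 0.0071 v 0.0116 | cost 0.2
[[-0.1, 0.5, 0.2, 0, 0, 0], [0.0, 0.0, 0.0, 0, 0, 0], [0.1, -0.2, -0.1, 0, 0, 0], [0.0, -0.3, -0.1, 0, 0, 0], [0.0, -0.2, -0.1, 0, 0, 0], [0.0, -0.1, 0.0, 0, 0, 0]]
pred [[0.0069, -0.0058], [0.0064, -0.0045]] a [0.313, 0.313, 0.315, 0.318, 0.32, 0.32]
```

Request:
step_arm:
  steps:
    - [-0.1,0.5,0.2,0,0,0]
    - [0.0,0.0,0.0,0,0,0]
    - [0.1,-0.2,-0.1,0,0,0]
    - [0.0,-0.3,-0.1,0,0,0]
    - [0.0,-0.2,-0.1,0,0,0]
    - [0.0,-0.1,0.0,0,0,0]

```text
clock: 22.77
position: [0.5439, -0.0168, 0.2211]
ee_rot: [-0.138, 3.138, 0.0]
force: [1.8, 0.8, 0.5]
width: 0.19
gripper_force: 10.0
```

```bash
python3 ctl.py mpc 0.006 6 3 .12
python3 - <<'E'
import cv2; a=cv2.imread("pics/last.png"); cv2.imwrite("pics/p2.png",cv2.resize(a[215:245,215:265],(800,480),interpolation=cv2.INTER_CUBIC))
E
```

```text
t 22.767 b -0.006 0.028 0.002 -> 0.0085
t 22.817 b -0.005 0.029 0.002 -> 0.0093
t 22.867 b -0.006 0.030 0.002 -> 0.0094
a now 0.3205
th al 11.58 be 3.10 a0 0.3212 tau 0.046 | b 0.0090 v 0.0016 | cost 0.3
[[0.0, 0.6, 0.2, 0, 0, 0], [0.0, 0.0, 0.0, 0, 0, 0], [0.0, -0.1, 0.0, 0, 0, 0], [0.0, -0.2, -0.1, 0, 0, 0], [0.0, -0.2, -0.1, 0, 0, 0], [0.0, -0.1, 0.0, 0, 0, 0]]
pred [[0.0072, -0.0066], [0.0066, -0.005]] a [0.315, 0.315, 0.316, 0.318, 0.32, 0.32]
```

View pics/p2.png

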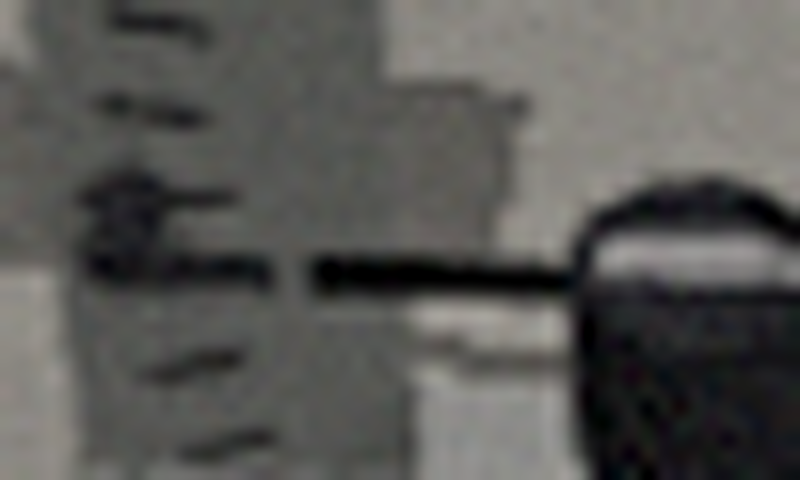

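Request:
step_arm:
  steps:
    - [0.0,0.6,0.2,0,0,0]
    - [0.0,0.0,0.0,0,0,0]
    - [0.0,-0.1,0.0,0,0,0]
    - [0.0,-0.2,-0.1,0,0,0]
    - [0.0,-0.2,-0.1,0,0,0]
    - [0.0,-0.1,0.0,0,0,0]

```text
clock: 23.42
position: [0.544, -0.0168, 0.221]
ee_rot: [-0.138, 3.138, 0.0]
force: [0.5, 1.3, 0.8]
width: 0.191
gripper_force: 10.0
```

```bash
python3 ctl.py mpc 0.007 6 3 .12
```

```text
t 23.417 b -0.004 0.030 0.004 -> 0.0107
t 23.467 b -0.004 0.030 0.004 -> 0.0107
t 23.517 b -0.003 0.030 0.005 -> 0.0113
a now 0.3205
th al 11.49 be 3.15 a0 0.3210 tau 0.046 | b 0.0111 v 0.0048 | cost 0.3
[[-0.1, 0.9, 0.3, 0, 0, 0], [0.0, 0.1, 0.0, 0, 0, 0], [0.0, -0.2, 0.0, 0, 0, 0], [0.1, -0.3, -0.1, 0, 0, 0], [0.0, -0.3, -0.1, 0, 0, 0], [0.0, -0.2, -0.1, 0, 0, 0]]
pred [[0.0091, -0.0089], [0.0083, -0.0064]] a [0.313, 0.312, 0.313, 0.316, 0.319, 0.32]
```

Request:
step_arm:
  steps:
    - [-0.1,0.9,0.3,0,0,0]
    - [0.0,0.1,0.0,0,0,0]
    - [0.0,-0.2,0.0,0,0,0]
    - [0.1,-0.3,-0.1,0,0,0]
    - [0.0,-0.3,-0.1,0,0,0]
    - [0.0,-0.2,-0.1,0,0,0]

```text
clock: 24.07
position: [0.544, -0.0168, 0.221]
ee_rot: [-0.138, 3.138, 0.0]
force: [0.8, 0.7, 1.3]
width: 0.194
gripper_force: 10.0
```

```bash
python3 ctl.py mpc 0.004 6 3 .12
```

```text
t 24.067 b -0.004 0.032 0.005 -> 0.0119
t 24.117 b -0.003 0.031 0.005 -> 0.0118
t 24.167 b -0.003 0.033 0.005 -> 0.0124
a now 0.3205
th al 11.68 be 3.08 a0 0.3207 tau 0.048 | b 0.0119 v 0.0021 | cost 0.2
[[-0.1, 1.2, 0.4, 0, 0, 0], [0.0, 0.1, 0.0, 0, 0, 0], [0.0, -0.3, -0.1, 0, 0, 0], [0.1, -0.5, -0.1, 0, 0, 0], [0.0, -0.4, -0.2, 0, 0, 0], [0.0, -0.3, -0.1, 0, 0, 0]]
pred [[0.007, -0.0155], [0.0057, -0.011]] a [0.31, 0.309, 0.312, 0.316, 0.32, 0.322]
```

Request:
step_arm:
  steps:
    - [-0.1,1.2,0.4,0,0,0]
    - [0.0,0.1,0.0,0,0,0]
    - [0.0,-0.3,-0.1,0,0,0]
    - [0.1,-0.5,-0.1,0,0,0]
    - [0.0,-0.4,-0.2,0,0,0]
    - [0.0,-0.3,-0.1,0,0,0]

```text
clock: 24.72
position: [0.544, -0.017, 0.221]
ee_rot: [-0.138, 3.138, 0.0]
force: [1.6, 0.2, 1.2]
width: 0.19
gripper_force: 10.0
```

```bash
python3 ctl.py mpc 0.005 6 3 .12
```

```text
t 24.717 b -0.007 0.028 0.001 -> 0.0080
t 24.767 b -0.008 0.027 0.000 -> 0.0071
t 24.817 b -0.009 0.026 0.001 -> 0.0066
a now 0.3222
th al 11.65 be 3.08 a0 0.3206 tau 0.048 | b 0.0062 v -0.0071 | cost 0.2
[[0.0, 0.1, 0.1, 0, 0, 0], [0.0, 0.1, 0.0, 0, 0, 0], [0.0, 0.1, 0.0, 0, 0, 0], [0.0, 0.0, 0.0, 0, 0, 0], [0.0, 0.0, 0.0, 0, 0, 0], [0.0, 0.0, 0.0, 0, 0, 0]]
pred [[0.0053, 0.0], [0.0053, 0.0004]] a [0.321, 0.32, 0.32, 0.32, 0.32, 0.32]
```

Request:
step_arm:
  steps:
    - [0.0,0.1,0.1,0,0,0]
    - [0.0,0.1,0.0,0,0,0]
    - [0.0,0.1,0.0,0,0,0]
    - [0.0,0.0,0.0,0,0,0]
    - [0.0,0.0,0.0,0,0,0]
    - [0.0,0.0,0.0,0,0,0]

```text
clock: 25.37
position: [0.5439, -0.0168, 0.221]
ee_rot: [-0.138, 3.139, 0.0]
force: [0.7, 0.2, 1.9]
width: 0.191
gripper_force: 10.0
```

```bash
python3 ctl.py mpc 0.005 6 3 .12
```

```text
t 25.367 b -0.007 0.029 0.002 -> 0.0086
t 25.417 b -0.005 0.029 0.002 -> 0.0094
t 25.467 b -0.005 0.029 0.001 -> 0.0091
a now 0.3196
th al 12.09 be 2.87 a0 0.3201 tau 0.048 | b 0.0097 v 0.0096 | cost 0.1
[[-0.1, 1.1, 0.4, 0, 0, 0], [0.0, 0.1, 0.0, 0, 0, 0], [0.0, -0.3, -0.1, 0, 0, 0], [0.1, -0.4, -0.1, 0, 0, 0], [0.0, -0.4, -0.1, 0, 0, 0], [0.0, -0.3, -0.1, 0, 0, 0]]
pred [[0.0076, -0.0115], [0.0067, -0.0074]] a [0.31, 0.309, 0.312, 0.315, 0.319, 0.321]
```

Extra margin, then start the descent plan.

Request:
step_arm:
  steps:
    - [-0.1,1.1,0.4,0,0,0]
    - [0.0,0.1,0.0,0,0,0]
    - [0.0,-0.3,-0.1,0,0,0]
    - [0.1,-0.4,-0.1,0,0,0]
    - [0.0,-0.4,-0.1,0,0,0]
    - [0.0,-0.3,-0.1,0,0,0]

```text
clock: 26.02
position: [0.544, -0.0169, 0.221]
ee_rot: [-0.139, 3.138, 0.0]
force: [1.3, 0.3, 1.5]
width: 0.193
gripper_force: 10.0
```

```bash
python3 ctl.py mpc -0.24 6 3 .1
```

```text
t 26.017 b -0.009 0.025 -0.001 -> 0.0057
t 26.067 b -0.010 0.025 -0.001 -> 0.0053
t 26.117 b -0.009 0.024 -0.002 -> 0.0050
a now 0.3213
th al 12.05 be 2.91 a0 0.3202 tau 0.047 | b 0.0044 v -0.0088 | cost 0.1
[[-0.4, 4.4, 1.3, 0, 0, 0], [0.0, 0.8, 0.3, 0, 0, 0], [0.1, -1.2, -0.4, 0, 0, 0], [0.2, -2.0, -0.6, 0, 0, 0], [0.1, -1.8, -0.6, 0, 0, 0], [0.1, -1.5, -0.5, 0, 0, 0]]
pred [[-0.0374, -0.1349], [-0.0504, -0.1264]] a [0.283, 0.276, 0.286, 0.304, 0.32, 0.333]
```

Request:
step_arm:
  steps:
    - [-0.4,4.4,1.3,0,0,0]
    - [0.0,0.8,0.3,0,0,0]
    - [0.1,-1.2,-0.4,0,0,0]
    - [0.2,-2.0,-0.6,0,0,0]
    - [0.1,-1.8,-0.6,0,0,0]
    - [0.1,-1.5,-0.5,0,0,0]

```text
clock: 26.67
position: [0.544, -0.0181, 0.2204]
ee_rot: [0.139, -3.138, -0.001]
force: [0.6, 1.8, 0.7]
width: 0.192
gripper_force: 10.0
```

```bash
python3 ctl.py mpc -0.24 5 3 .1
```

```text
t 26.667 b -0.057 -0.030 -0.049 -> -0.0448
t 26.717 b -0.063 -0.041 -0.055 -> -0.0527
t 26.767 b -0.070 -0.048 -0.063 -> -0.0598
a now 0.3328
th al 12.97 be 3.15 a0 0.3203 tau 0.039 | b -0.0668 v -0.1448 | cost 0.3
[[0.2, -2.3, -0.8, 0, 0, 0], [0.1, -0.5, -0.2, 0, 0, 0], [-0.1, 0.3, 0.1, 0, 0, 0], [0.0, 0.5, 0.2, 0, 0, 0], [0.0, 0.5, 0.2, 0, 0, 0]]
pred [[-0.1132, -0.0828], [-0.1215, -0.0833]] a [0.353, 0.358, 0.355, 0.35, 0.346]
```

Request:
step_arm:
  steps:
    - [0.2,-2.3,-0.8,0,0,0]
    - [0.1,-0.5,-0.2,0,0,0]
    - [-0.1,0.3,0.1,0,0,0]
    - [0.0,0.5,0.2,0,0,0]
    - [0.0,0.5,0.2,0,0,0]

```text
clock: 27.23
position: [0.5441, -0.0198, 0.22]
ee_rot: [0.138, -3.138, 0.0]
force: [1.0, 2.1, -0.2]
width: 0.19
gripper_force: 10.0
```

```bash
python3 ctl.py mpc -0.24 5 3 .1
```

```text
t 27.233 b -0.119 -0.101 -0.114 -> -0.1108
t 27.283 b -0.123 -0.107 -0.117 -> -0.1152
t 27.333 b -0.125 -0.111 -0.121 -> -0.1186
a now 0.3460
th al 12.93 be 3.00 a0 0.3203 tau 0.039 | b -0.1223 v -0.0737 | cost 0.3
[[-0.1, 0.9, 0.3, 0, 0, 0], [0.0, 0.0, 0.0, 0, 0, 0], [0.0, -0.6, -0.2, 0, 0, 0], [0.1, -0.6, -0.2, 0, 0, 0], [0.0, -0.7, -0.3, 0, 0, 0]]
pred [[-0.1611, -0.1089], [-0.172, -0.1093]] a [0.338, 0.338, 0.343, 0.349, 0.355]
```

Request:
step_arm:
  steps:
    - [-0.1,0.9,0.3,0,0,0]
    - [0.0,0.0,0.0,0,0,0]
    - [0.0,-0.6,-0.2,0,0,0]
    - [0.1,-0.6,-0.2,0,0,0]
    - [0.0,-0.7,-0.3,0,0,0]

```text
clock: 27.8
position: [0.5442, -0.0207, 0.2196]
ee_rot: [0.138, -3.138, -0.0]
force: [0.2, 1.9, -0.0]
width: 0.193
gripper_force: 10.0
```

```bash
python3 ctl.py mpc -0.25 4 3 .1
```

```text
t 27.800 b -0.179 -0.173 -0.179 -> -0.1769
t 27.850 b -0.190 -0.180 -0.187 -> -0.1855
t 27.900 b -0.196 -0.190 -0.195 -> -0.1934
a now 0.3549
th al 11.92 be 3.15 a0 0.3209 tau 0.027 | b -0.2017 v -0.1734 | cost 0.5
[[0.4, -4.7, -1.8, 0, 0, 0], [0.2, -1.8, -0.8, 0, 0, 0], [0.0, -0.2, -0.1, 0, 0, 0], [0.0, 0.4, 0.2, 0, 0, 0]]
pred [[-0.2454, -0.0678], [-0.2505, -0.0363]] a [0.397, 0.413, 0.415, 0.412]
```

Request:
step_arm:
  steps:
    - [0.4,-4.7,-1.8,0,0,0]
    - [0.2,-1.8,-0.8,0,0,0]
    - [0.0,0.2,0.1,0,0,0]
    - [-0.1,1.0,0.4,0,0,0]

```text
clock: 28.28
position: [0.5448, -0.0266, 0.2175]
ee_rot: [0.137, -3.139, 0.0]
force: [0.1, 0.4, 0.5]
width: 0.192
gripper_force: 10.0
```

```bash
python3 - <<'E'
import json,numpy as np; s=json.load(open("st.json")); s["pend"]=[float(x) for x in s["u"]+np.cumsum([-4.7,-1.8,.2,1.0])]; json.dump(s,open("st.json","w"))
E
python3 ctl.py mpc -0.255 4 2 .08
```

```text
t 28.283 b -0.240 -0.237 -0.238 -> -0.2384
t 28.333 b -0.242 -0.237 -0.240 -> -0.2396
a now 0.4024
th al 11.70 be 2.96 a0 0.3217 tau 0.022 | b -0.2424 v -0.0298 | cost 0.7
[[-0.2, 1.9, 0.8, 0, 0, 0], [0.0, 0.4, 0.2, 0, 0, 0], [0.0, -0.2, -0.1, 0, 0, 0], [0.1, -0.4, -0.2, 0, 0, 0]]
pred [[-0.2493, -0.0192], [-0.251, -0.0156]] a [0.385, 0.382, 0.383, 0.387]
```

Request:
step_arm:
  steps:
    - [-0.1,1.5,0.7,0,0,0]
    - [-0.1,1.2,0.5,0,0,0]
    - [-0.1,1.2,0.5,0,0,0]
    - [-0.1,1.2,0.5,0,0,0]
    - [-0.1,1.2,0.4,0,0,0]

```text
clock: 28.8
position: [0.5441, -0.0197, 0.2202]
ee_rot: [0.138, -3.138, 0.0]
force: [-0.3, -0.4, 0.7]
width: 0.191
gripper_force: 10.0
```

```bash
python3 - <<'E'
import json,numpy as np; s=json.load(open("st.json")); s["pend"]=[float(x) for x in s["u"]+np.cumsum([1.5,1.2,1.2,1.2,1.2])]; json.dump(s,open("st.json","w"))
E
python3 ctl.py ramp -0.25 20 3
```

```text
t 28.800 b -0.244 -0.241 -0.246 -> -0.2436
t 28.850 b -0.250 -0.246 -0.250 -> -0.2484
t 28.900 b -0.250 -0.248 -0.250 -> -0.2492
a now 0.3460
[[-0.3, 3.4, 1.2, 0, 0, 0], [-0.3, 3.4, 1.0, 0, 0, 0], [-0.3, 3.4, 1.0, 0, 0, 0], [-0.3, 3.5, 0.8, 0, 0, 0], [-0.3, 3.5, 0.8, 0, 0, 0], [-0.3, 3.5, 0.6, 0, 0, 0], [-0.3, 3.6, 0.6, 0, 0, 0], [-0.3, 3.5, 0.4, 0, 0, 0], [-0.3, 3.6, 0.3, 0, 0, 0], [-0.3, 3.5, 0.3, 0, 0, 0], [-0.3, 3.6, 0.1, 0, 0, 0], [-0.3, 3.6, 0.0, 0, 0, 0], [-0.3, 3.6, -0.1, 0, 0, 0], [-0.3, 3.5, -0.2, 0, 0, 0], [-0.3, 3.6, -0.3, 0, 0, 0], [-0.3, 3.6, -0.4, 0, 0, 0], [-0.3, 3.5, -0.5, 0, 0, 0], [-0.3, 3.5, -0.7, 0, 0, 0], [-0.3, 3.5, -0.7, 0, 0, 0], [-0.3, 3.5, -0.8, 0, 0, 0]]
```

Request:
step_arm:
  steps:
    - [-0.3,3.4,1.2,0,0,0]
    - [-0.3,3.4,1.0,0,0,0]
    - [-0.3,3.4,1.0,0,0,0]
    - [-0.3,3.5,0.8,0,0,0]
    - [-0.3,3.5,0.8,0,0,0]
    - [-0.3,3.5,0.6,0,0,0]
    - [-0.3,3.6,0.6,0,0,0]
    - [-0.3,3.5,0.4,0,0,0]
    - [-0.3,3.6,0.3,0,0,0]
    - [-0.3,3.5,0.3,0,0,0]
    - [-0.3,3.6,0.1,0,0,0]
    - [-0.3,3.6,0.0,0,0,0]
    - [-0.3,3.6,-0.1,0,0,0]
    - [-0.3,3.5,-0.2,0,0,0]
    - [-0.3,3.6,-0.3,0,0,0]
    - [-0.3,3.6,-0.4,0,0,0]
    - [-0.3,3.5,-0.5,0,0,0]
    - [-0.3,3.5,-0.7,0,0,0]
    - [-0.3,3.5,-0.7,0,0,0]
    - [-0.3,3.5,-0.8,0,0,0]

```text
clock: 30.62
position: [0.5382, 0.051, 0.2235]
ee_rot: [0.138, -3.139, -0.0]
force: [-0.2, -0.5, 1.0]
width: 0.193
gripper_force: 10.0
```

Request:
step_arm:
  steps:
    - [0,0,0,0,0,0]
    - [0,0,0,0,0,0]
    - [0,0,0,0,0,0]
    - [0,0,0,0,0,0]
    - [0,0,0,0,0,0]
    - [0,0,0,0,0,0]
    - [0,0,0,0,0,0]
    - [0,0,0,0,0,0]
    - [0,0,0,0,0,0]
    - [0,0,0,0,0,0]
  gripper: 0.6

```text
clock: 31.45
position: [0.5382, 0.0506, 0.2235]
ee_rot: [0.138, -3.139, -0.0]
force: [-0.1, 0.3, 0.2]
width: 0.601
gripper_force: 0.0
```

Request:
step_arm:
  steps:
    - [0,0,8,0,0,0]
    - [0,0,20,0,0,0]
    - [0,0,30,0,0,0]
    - [0,0,30,0,0,0]
    - [0,0,20,0,0,0]
    - [0,0,10,0,0,0]
    - [0,0,0,0,0,0]
    - [0,0,0,0,0,0]
    - [0,0,0,0,0,0]
    - [0,0,0,0,0,0]

```text
clock: 32.28
position: [0.5375, 0.0506, 0.34]
ee_rot: [0.138, -3.136, 0.001]
force: [-0.2, -0.2, -0.5]
width: 0.6
gripper_force: 0.0
```

Run:
```python
from h import *
import json
p0=json.load(open("st.json"))["p0"]; a=cv2.imread("pics/scene0.png").astype(int)
for i in range(2):
    im=cams.get_image("scene"); print(tob("brass",brass(im),p0[0]),tob("lid",lid(im)[0],p0[1]))
d=np.abs(im[:,:,::-1].astype(int)-a).max(2); print("handle/lever diff",d[172:200,296:312].max(1))
for n,(r,c) in dict(jar=(202,177),spare=(226,166),carton=(262,408),wrench=(222,394)).items(): print(n,cv2.GaussianBlur(d.astype(np.float32),(0,0),1)[r-12:r+12,c-15:c+15].max())
o=observe(); print(o["clock"],o["position"],o["width"],o["gripper_force"],o["force"])
```

```text
-0.249 -0.252
-0.25 -0.251
handle/lever diff [34 27 30 26 27 25 53 60 53 51 36 13 14 11 11  9 12  9  9  9 11  7  8  9
  7 10 13 19]
jar 49.48478
spare 48.1778
carton 15.567573
wrench 6.0815806
32.3833 [0.53773076 0.05060222 0.34040947] 0.6009680686391433 0.0 [ 0.30830773 -0.41809922 -0.38027488]
```

```bash
python3 -c "
from cell import job; print(job.sign_off())"
```

```text
the job is handed in; nothing more can be done
None
```

The job is handed in. The pointer was held at the index flag for about 8.7 s (the last scene-camera close-up shows the tips in line, readings mostly within about 0.01 rad). The beam then went back onto the tin-side rest at roughly 0.1 rad/s, and the lever is released with the arm clear.

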